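# Raise the tube rack on the cam lift and hold it up

### The arm

A 7-joint arm with a two-finger parallel gripper is mounted at the origin on a cart in front of the work surface, level with it; the furniture and walls round the work are solid. World frame = base frame: x ahead of the robot, y to its left, z up, the work surface at z = 0. Lengths are in m, angles in rad, forces in N, time in s.
With the tool pointing down it reaches from about 0.4 to 0.85 m from the base axis. Payload 10.4 kg.
Tool frame: the origin (TCP) lies on the centre line of the jaws, within the pads' length; the fingertips stand 22 mm ahead of it and the grasp point (between the pads) lies 3 mm ahead of it; x points along the fingers, y is the direction in which the jaws open and shut, and the axes are right-handed (so a half turn about x gives the same grasp; the last joint's range is limited). The gripper opens to 87 mm and grips with 3 to 60 N. Pads are 19 mm wide; open, the fingers measure 117 mm over their backs; the gripper's body (75 mm by 190 mm) begins 51 mm behind the grasp point.
Start: joints at [1.253, 0.332, -0.065, 1.46, 0.022, 1.35, -0.088], TCP at [0.182, -0.598, 0.245] pointing down, gripper open.
Joint ranges: [-2.6, 2.6], [-0.5, 2.12], [-1.47, 1.34], [0.16, 2.42], [-1.27, 4.41], [0.06, 2.06], [-2.6, 2.6]. Speed limits (rad/s): [2.22, 2.22, 2.79, 2.79, 3.14, 3.14, 3.14].

### API

Orientations are given as a unit quaternion [x, y, z, w].
In Python, from bench import * gives the robot as it stands.
- The arm moves only by the tool arm_command, never from a script. Its argument "targets" is one flat list of numbers, 7 for each row, row after row: the turn, a rotation vector about the tool's x, y, z in units of 45 degrees (1.0 is 45 degrees), then the shift along the tool's x, y, z in units of 25 mm (1.0 is 25 mm), then the opening, from 0 (shut) to 1 (fully open). In form: [wx, wy, wz, tx, ty, tz, fingers, wx, wy, wz, tx, ty, tz, fingers, ...]. A call has 1 to 12 rows; each row shifts and turns the pose as measured when the row begins, along the tool's axes as they then stand; what a row does not reach is not made up. A row lasts 1/12 s, in which the tool goes at most 41.7 mm and 7.16 degrees, less where a joint would pass 70% of its speed; a pose out of reach is approached as far as the arm can. A call with a number of a shift or a turn outside -1 to 1 is refused whole. A call with a gripper value outside its range is refused whole. The fingers move at their own pace and stop on an object; "newtons" is the grip in N (left out, the last holds). Time passes only in rows, so rows that do not move let the fingers close. It gives the time, the measured TCP pose, the force and the opening at its end, in the units of the state.
- read_state(): the state, without advancing time (a new reading comes with each control period).
- camera(name): name is "scene" or "side" or "wrist"; returns the picture (400x640x3 uint8, red, green, blue); there is no depth.
- calibration(name): a dict with "camera_matrix" (3x3 intrinsics, pixels), "R" (3x3) and "t" (3): a world point X has camera coordinates R X + t; the wrist camera has in their place "tool_from_camera" (4x4, takes a point from camera to tool coordinates, whose origin is the TCP and whose axes are the tool frame's). Camera axes: x right, y down, z forward; pixel columns grow to the right and rows downward; lengths in m; the calibration is good to about 2 mm. The wrist camera is an equidistant fisheye: a pixel r from the principal point sees the ray r / f radians off the axis. A picture is of the moment at which its call begins: read the wrist's pose just before it. calibration takes no time and is no camera call.
- close_job(): hands the job in, once; it reports no verdict.
The state is a dict: "time": time; "joint_positions": joint angles; "joint_vel": joint speeds; "joint_torque": joint torques, N m; "ee_pos": TCP position; "eef_rot": TCP orientation; "ft_force": force on the tool from outside, world axes, zero at the start; "torque": the same for the moment, N m; "width": finger opening in m.
Only numpy, scipy, OpenCV 4.12 (cv2) and the standard library are available. Lean on these libraries where they do the work, as an engineer would, in place of code of your own. Each camera call takes 0.05 s, during which the arm holds its last target.

### The job

The teal carton is in the way of the lift stand's lever: move it onto the blue mat, standing on end as it stands now, about in the middle, and let go of it. Then swing the lever by its red handle from the left, up and over to the right until the lever is level, where the cam lifts the tube rack highest. The lever springs back, so finish still holding the red handle there, with the rack raised and sitting on its stage; leave everything else where it is.

Things in the scene. Friction and masses are not known exactly. Their poses are not given: they have to be found in the camera images.
- teal_box: Teal and white carton, 95 x 125 x 48 mm, 0.08 to 0.15 kg, standing on its 95 x 48 mm end, so 125 mm tall, in front of the stand's right half, where the lever has to come down. Origin: centre of one large (95 x 125) face; its own z is level and runs from there through the 48 mm thickness (grip it along z; its centre is 24 mm along z); its y points up, x along the 95 mm.
- box_mid (a point): The middle of the teal carton, 62 mm above the worktop.
- mat: Blue mat with a black edge, 160 mm (its x) by 180 mm (its y), 2 mm thick, fixed to the worktop to the right of the stand. Origin: centre of its underside.
- lift_stand: Grey and aluminium cam lift stand, fixed: base plate 12 mm thick, own x -55 to 100, y -106 to 106 mm; column at the back (x 60 to 105 mm, 226 mm high with a black code reader). Own x points away from the robot (lever and handle are at negative x), y to the robot's left, z up; turned up to 0.3 rad. Origin: on the worktop under the cam axle.
- cam_axis (a point): Point on the cam axle's line, level with the middle of the red handle's length: own x = -104 mm from the stand's origin, 85 mm above the worktop. The axle runs along the stand's x, level; the handle's middle moves on a circle of radius 90 mm about this point, in the stand's y-z plane.
- cam_lever (a joint): Lever angle (rad): 0 = rest stop, level to the left (stand's +y); 1.571 = straight up; 3.142 = level to the right (stand's -y), the cam's highest point, stage 22 mm up; it can be pushed past to 3.49, and the stage then sinks again. A spring always drives the lever back towards 0; at 3.142 it takes about 3.5 N at the handle to hold it.
- lever_grip: Red round handle at the lever's end, 20 mm in diameter (24 at the root, 26 at the tip), 74 mm long, level, sticking out towards the robot along the stand's -x. It spins freely on its pin, so a grasp need not turn with the lever. Origin: its root, at the steel lever arm, which lies behind it.
- grip_mid (a point): Point on the centre line of the red handle, in the middle of its length (40 mm from its root): where to grip it.
- tube_rack: Dark grey tube rack, 62 x 180 x 56 mm, 0.2 kg with four capped tubes fixed in it (their caps 90 mm above its underside), loose on the lift stage between 6 mm high lips. Origin: centre of its underside, 117 mm above the worktop with the lever at rest and 139 mm at the cam's highest point. Its long axis y lies along the stand's y.
- white_box: Flat white carton, 90 x 125 x 27 mm, bystander. Origin: centre of its underside.
- tip_box: White lidded pipette tip box, 92 x 122 x 50 mm, bystander. Origin: centre of its underside.
- slide_box: White slide box, 93 x 100 x 46 mm, bystander. Origin: centre of its underside.
Things that resemble listed ones, but are neither listed nor needed, are in the scene too. Of the things shaped like the teal_box, the teal one is meant.

How it is judged:
On the way, in this order (a step that is already met when the one before it is completed fails the run):
1. the teal carton stands on end on the mat, let go, its centre within 50 mm of the mat's (horizontal distance between box_mid and mat below 0.05 m and angle between teal_box's own y axis and vertical below 0.12 rad and height (world z) of teal_box below 0.07 m and linear speed of teal_box below 0.03 m/s and contact force between the fingers and teal_box below 0.1 N), for 0.2 s.
2. the lever is held level to the right, at the top of the cam (value of joint cam_lever between 2.97 and 3.31 rad and contact force between the fingers and lever_grip above 1 N), for 0.3 s.
At the end, for the whole second after the job is handed in: Lever still, within 0.17 rad of level to the right, held by the fingers on the red handle with over 1 N; tube rack level on its raised stage (underside above 136 mm); teal carton standing on end, at rest on the mat, its centre within 50 mm of the mat's centre (all of step 2 and velocity of joint cam_lever between -0.1 and 0.1 rad/s and contact force between lever_grip and teal_box below 0.1 N and height (world z) of tube_rack above 0.136 m and angle between tube_rack's own z axis and vertical below 0.06 rad and horizontal distance between box_mid and mat below 0.05 m and angle between teal_box's own y axis and vertical below 0.12 rad and height (world z) of teal_box below 0.07 m and linear speed of teal_box below 0.02 m/s); the arm keeps its last pose, push and grip.
It fails at once if a bystander box (white carton, tip box, slide box) is moved by more than 30 mm (distance of any of white_box, tip_box, slide_box from where it was at the start of the episode above 0.03 m).
It fails at once if the tube rack is tipped or pushed off its stage (angle between tube_rack's own z axis and vertical above 0.25 rad or distance of tube_rack from where it was at the start of the episode above 0.05 m).
It fails at once if the teal carton is knocked over (angle between teal_box's own y axis and vertical above 0.8 rad).
It also fails if it takes over 61 s, if anything falls off the work surface, if the arm or the gripper's body presses on something with over 40 N, if the wrist force passes 120 N, or if a joint passes its speed limit or range.

## Working session

There is one attempt and no reset: what is moved stays moved. The work goes in short steps, Python scripts to look and compute and a tool call to move; the robot and the scene stay as the last step left them, time stands still between calls to the robot, and variables do not carry over. Pictures are saved under pics/ and viewed, and the job is handed in when it is done.

Besides the shell and the picture viewer there is one more tool, called after "Call:" in YAML: its name, and indented under it one key for each argument. arm_command: Moves the arm, as the interface text tells. Shifts and turns lie within -1 to 1; 1 stands for 25 mm of shift or 45 degrees of turn. Its arguments: {"type":"object","properties":{"targets":{"type":"array","items":{"type":"number","minimum":-1,"maximum":1}},"newtons":{"type":"number"}},"required":["targets"]}

```bash
mkdir -p pics; ls
python3 - <<'E'
from bench import *
import cv2
s=read_state()
for k in s: print(k,s[k])
for n in ("scene","side","wrist"):
    im=camera(n); cv2.imwrite(f"pics/{n}0.png",im[:,:,::-1])
    print(n,calibration(n))
E
```

```text
pics
time 0.0
joint_positions [ 1.2533978   0.33287622 -0.06467424  1.46092861  0.02159206  1.34987351
 -0.08850123]
joint_vel [-0.00145763  0.00010646  0.00016258  0.0006734   0.00069285  0.00058659
 -0.00137106]
joint_torque [ 2.71438248e-04 -6.23260117e+01  2.47428456e-02 -3.89892161e+01
 -6.14063255e-02  3.99382459e-02  1.76983694e-04]
ee_pos [ 0.18147679 -0.59771481  0.24375719]
eef_rot [-0.69934496 -0.10433023  0.69953376 -0.10336512]
ft_force [-0.88323445  0.4751332  -0.62943259]
torque [-0.01289203  0.07161693  0.00905797]
width 0.08731400394637992
scene {'camera_matrix': array([[497.93653499,   0.        , 320.06365045],
       [  0.        , 497.93653499, 205.7631385 ],
       [  0.        ,   0.        ,   1.        ]]), 'R': array([[ 0.60644511, -0.7948943 ,  0.01916705],
       [-0.34616833, -0.28564845, -0.89362881],
       [ 0.71581549,  0.5353018 , -0.44839734]]), 't': array([-0.33858014,  0.27619095,  1.77641734])}
side {'camera_matrix': array([[390.81096622,   0.        , 320.46832671],
       [  0.        , 390.81096622, 199.7367276 ],
       [  0.        ,   0.        ,   1.        ]]), 'R': array([[-0.96168334, -0.27410168,  0.00578114],
       [-0.18405653,  0.62984532, -0.75459795],
       [ 0.20319534, -0.72674833, -0.65616195]]), 't': array([0.47711938, 0.18558626, 1.39437809])}
wrist {'camera_matrix': array([[309.70691629,   0.        , 318.52193165],
       [  0.        , 309.70691629, 206.61457851],
       [  0.        ,   0.        ,   1.        ]]), 'tool_from_camera': array([[ 8.51181605e-05, -2.64843947e-01,  9.64291282e-01,
        -1.40143959e-01],
       [ 9.99999459e-01,  1.02256165e-03,  1.92577858e-04,
        -9.08741579e-04],
       [-1.03705037e-03,  9.64290744e-01,  2.64843890e-01,
        -7.24841083e-02],
       [ 0.00000000e+00,  0.00000000e+00,  0.00000000e+00,
         1.00000000e+00]])}
```

View pics/scene0.png

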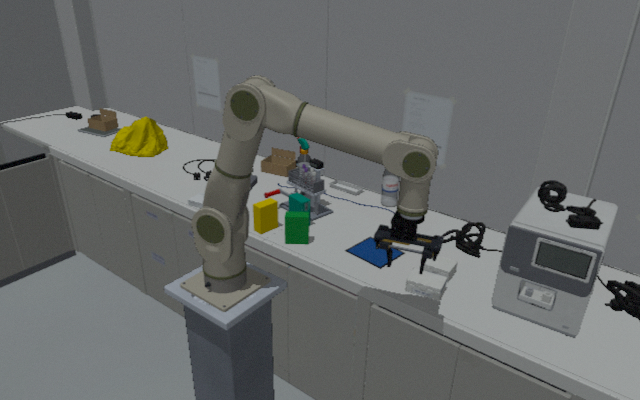

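View pics/side0.png

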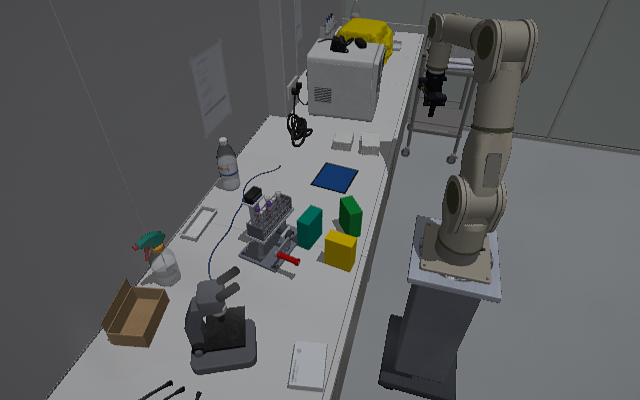

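View pics/wrist0.png

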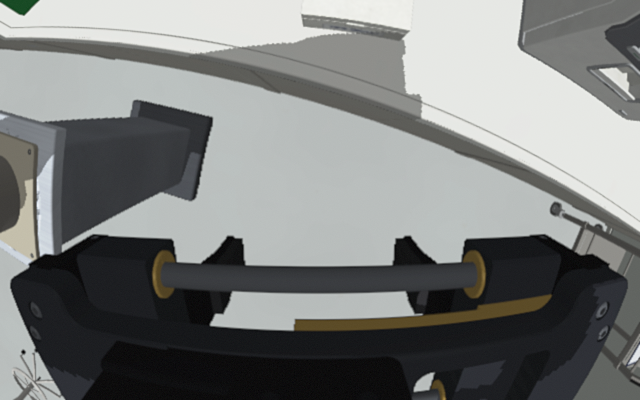

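Candidates shaped like the carton in the side view: teal (309,227), green (350,216) and yellow (341,250). In the scene view: teal (298,203), green (297,227) and yellow (266,215). I choose the teal one, and check it in a close crop.

Run:
```python
import cv2
a=cv2.imread("pics/side0.png")[150:310,200:400]; cv2.imwrite("pics/sidec.png",cv2.resize(a,(800,600),interpolation=cv2.INTER_NEAREST)[:])
a=cv2.imread("pics/side0.png")[160:285,225:375]; cv2.imwrite("pics/sidec.png",cv2.resize(a,None,fx=4.8,fy=4.8,interpolation=cv2.INTER_CUBIC))
a=cv2.imread("pics/scene0.png")[140:300,230:470]; cv2.imwrite("pics/scenec.png",cv2.resize(a,None,fx=3.3,fy=3.3,interpolation=cv2.INTER_CUBIC))
```

```text
(no output)
```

View pics/sidec.png

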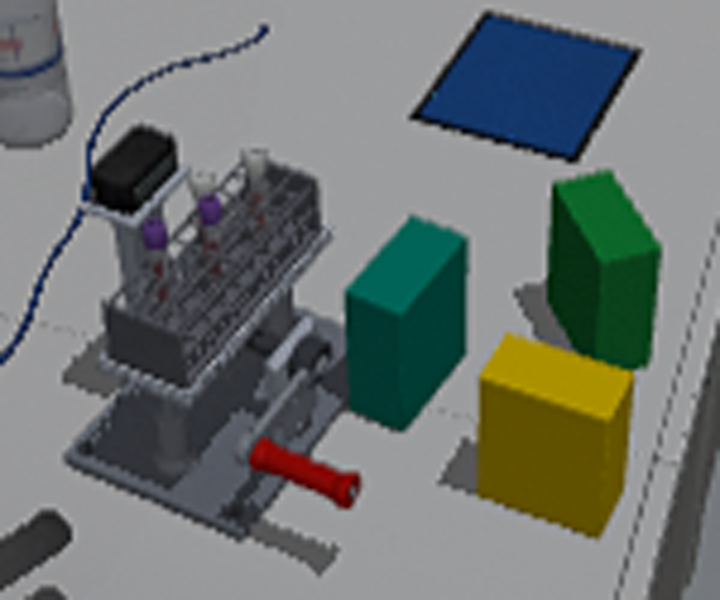

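View pics/scenec.png

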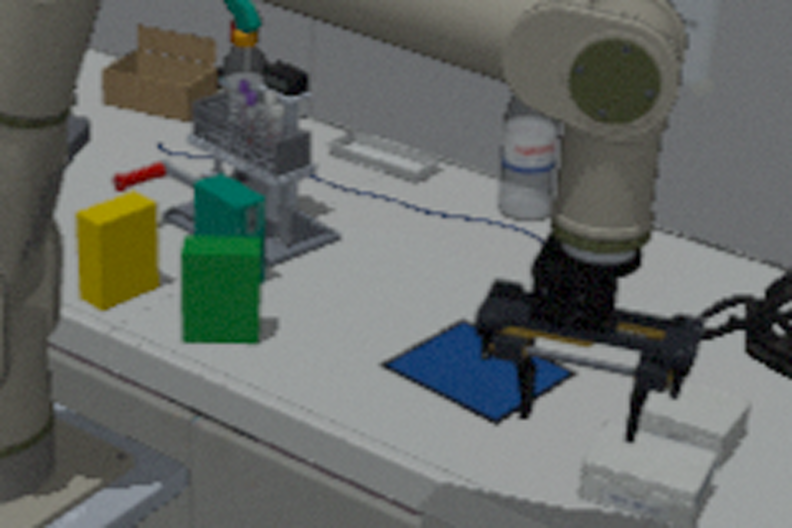

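```bash
cat > h.py <<'E'
from bench import *
import numpy as np, cv2
from scipy.spatial.transform import Rotation as Rot
def ray(n,p):
    c=calibration(n);K=c["camera_matrix"];R=c["R"];t=c["t"]
    d=R.T@np.linalg.solve(K,[p[0],p[1],1.]); return -R.T@t, d/np.linalg.norm(d)
def wray(p,pos,q):
    c=calibration("wrist");K=c["camera_matrix"];T=c["tool_from_camera"]
    v=np.array([p[0]-K[0,2],p[1]-K[1,2]]);r=np.linalg.norm(v);th=r/K[0,0]
    d=np.array([*(v/r*np.sin(th)),np.cos(th)]) if r>0 else np.array([0,0,1.])
    R=Rot.from_quat(q).as_matrix()
    return np.array(pos)+R@T[:3,3], R@T[:3,:3]@d
def wproj(X,pos,q):
    c=calibration("wrist");K=c["camera_matrix"];T=c["tool_from_camera"]
    R=Rot.from_quat(q).as_matrix()
    x=T[:3,:3].T@(R.T@(np.array(X)-pos)-T[:3,3]);th=np.arctan2(np.hypot(x[0],x[1]),x[2]);u=x[:2]/np.hypot(*x[:2])
    return u*th*K[0,0]+K[:2,2]
def proj(n,X):
    c=calibration(n);x=c["R"]@np.array(X)+c["t"];p=c["camera_matrix"]@x;return p[:2]/p[2]
def onz(r,z): o,d=r;return o+d*(z-o[2])/d[2]
def tri(*rs):
    A=sum(np.eye(3)-np.outer(d,d) for o,d in rs);b=sum((np.eye(3)-np.outer(d,d))@o for o,d in rs)
    X=np.linalg.solve(A,b);return X,[np.linalg.norm(np.cross(X-o,d)) for o,d in rs]
E
python3 - <<'E'
from h import *
np.set_printoptions(precision=4,suppress=True)
f=lambda u,v:(225+(u-2)/4.8,160+(v-2)/4.8)
g=lambda u,v:(230+(u-1.2)/3.3,140+(v-1.2)/3.3)
P=[(347,291),(415,217),(468,238),(400,311)]
T=np.array([onz(ray("side",f(*p)),.125) for p in P]);print(T,T.mean(0))
for i in range(4): print(np.linalg.norm(T[i]-T[i-1]))
print("bottom",[onz(ray("side",f(*p)),0.0) for p in [(400,430),(466,355),(350,405)]])
M=np.array([onz(ray("side",f(*p)),.002) for p in [(488,12),(640,50),(575,160),(412,118)]]);print(M,M.mean(0))
for i in range(4): print(np.linalg.norm(M[i]-M[i-1]))
print("matscene",[onz(ray("scene",g(*p)),.002) for p in [(383,365),(465,320),(577,374),(497,422)]])
print("handle root",tri(ray("side",f(258,455)),ray("scene",g(165,171))),"tip",tri(ray("side",f(350,488)),ray("scene",g(120,182))))
print("stand base corners",[onz(ray("side",f(*p)),.012) for p in [(66,456),(240,532)]])
print("boxtop tri", tri(ray("side",f(468,238)),ray("scene",g(197,188))),tri(ray("side",f(415,217)),ray("scene",g(263,195))) )
E
```

```text
[[0.5448 0.1251 0.125 ]
 [0.5215 0.0361 0.125 ]
 [0.4775 0.0473 0.125 ]
 [0.5027 0.1339 0.125 ]] [0.5116 0.0856 0.125 ]
0.043026040620454946
0.09202967072060236
0.04543153046042498
0.0901479923654693
bottom [array([0.5047, 0.1339, 0.    ]), array([0.4785, 0.0455, 0.    ]), array([0.5485, 0.1204, 0.    ])]
[[ 0.5818 -0.3976  0.002 ]
 [ 0.4292 -0.3789  0.002 ]
 [ 0.4508 -0.2058  0.002 ]
 [ 0.6042 -0.2218  0.002 ]] [ 0.5165 -0.301   0.002 ]
0.17728164141025923
0.15371265226233724
0.1744855187447028
0.15418973338114805
matscene [array([ 0.4526, -0.2093,  0.002 ]), array([ 0.6077, -0.2286,  0.002 ]), array([ 0.5833, -0.4026,  0.002 ]), array([ 0.4333, -0.3814,  0.002 ])]
handle root (array([0.5711, 0.2477, 0.0799]), [np.float64(0.003019622410431683), np.float64(0.0030196224104317433)]) tip (array([0.4987, 0.2636, 0.0857]), [np.float64(0.001557819264189554), np.float64(0.0015578192641894151)])
stand base corners [array([0.7268, 0.2358, 0.012 ]), array([0.5805, 0.2659, 0.012 ])]
boxtop tri (array([0.4623, 0.0845, 0.1522]), [np.float64(0.008352659666475736), np.float64(0.008352659666475845)]) (array([0.523 , 0.0355, 0.1267]), [np.float64(0.0023208819918324156), np.float64(0.002320881991832637)])
```

Run:
```python
from h import *
np.set_printoptions(precision=4,suppress=True)
f=lambda u,v:(225+(u-2)/4.8,160+(v-2)/4.8)
s=read_state();print(Rot.from_quat(s["eef_rot"]).as_matrix(),s["time"])
Y=[onz(ray("side",f(*p)),.125) for p in [(480,375),(505,335),(632,372),(602,415)]];print("yellow",Y)
G=[onz(ray("side",f(*p)),.125) for p in [(552,185),(608,170),(660,242),(600,262)]];print("green",G)
for q in [(333,143),(335,134),(355,135),(353,143),(360,146),(362,135),(382,137),(379,147)]: print("white",q,onz(ray("side",q),.05))
print("rack top corners z .173", [onz(ray("side",f(*p)),.173) for p in [(105,305),(188,345),(320,180),(255,155)]])
```

```text
[[-0.0003  0.2905 -0.9569]
 [ 0.001  -0.9569 -0.2905]
 [-1.     -0.0011  0.    ]] 0.15
yellow [array([0.4324, 0.1775, 0.125 ]), array([0.4258, 0.1361, 0.125 ]), array([0.334, 0.146, 0.125]), array([0.345, 0.19 , 0.125])]
green [array([ 0.4326, -0.0278,  0.125 ]), array([ 0.3956, -0.0569,  0.125 ]), array([0.3414, 0.0121, 0.125 ]), array([0.3789, 0.0453, 0.125 ])]
white (333, 143) [ 0.5748 -0.4895  0.05  ]
white (335, 134) [ 0.5855 -0.5696  0.05  ]
white (355, 135) [ 0.4905 -0.5881  0.05  ]
white (353, 143) [ 0.4847 -0.5161  0.05  ]
white (360, 146) [ 0.448  -0.5003  0.05  ]
white (362, 135) [ 0.458  -0.5977  0.05  ]
white (382, 137) [ 0.3623 -0.6071  0.05  ]
white (379, 147) [ 0.3618 -0.517   0.05  ]
rack top corners z .173 [array([0.6782, 0.2297, 0.173 ]), array([0.611 , 0.2489, 0.173 ]), array([0.5826, 0.0683, 0.173 ]), array([0.6374, 0.0551, 0.173 ])]
```

```bash
cat >> h.py <<'E'
np.set_printoptions(precision=3,suppress=True)
def row(p,R,P,Q,N):
    w=Rot.from_matrix(R.T@Q).as_rotvec()/N
    E=Rot.from_rotvec(w).as_matrix();S=sum(np.linalg.matrix_power(E,k) for k in range(N))
    t=np.linalg.solve(S,R.T@(P-p))
    return np.r_[w/(np.pi/4),t/.025]
def sim(p,R,r,N,pr=0):
    E=Rot.from_rotvec(np.array(r[:3])*np.pi/4).as_matrix();t=np.array(r[3:6])*.025
    for k in range(N):
        p=p+R@t;R=R@E
        if pr and k%pr==pr-1: print("   ",p)
    return p,R
def now():
    s=read_state();return s["ee_pos"],Rot.from_quat(s["eef_rot"]).as_matrix()
def frame(x,y): 
    x=np.array(x)/np.linalg.norm(x);y=np.array(y)-np.dot(y,x)*x;y/=np.linalg.norm(y);return np.c_[x,y,np.cross(x,y)]
E
python3 - <<'E'
from h import *
a=np.deg2rad(14.6);u=np.array([np.sin(a),np.cos(a),0]);n=np.array([np.cos(a),-np.sin(a),0])
th=np.deg2rad(30)
Q=frame(np.sin(th)*u-np.cos(th)*np.array([0,0,1]),n);print(Q)
G=np.array([.512,.0856,0.11])-u*(.0475-.015)
pre=G-Q[:,0]*(.003+.15)+np.array([0,0,.02]);print(pre)
p,R=now()
r=row(p,R,pre,Q,30);print(r);sim(p,R,r,30,3)
E
```

```text
[[ 0.126  0.968 -0.218]
 [ 0.484 -0.252 -0.838]
 [-0.866 -0.    -0.5  ]]
[ 0.485 -0.02   0.263]
[-0.042  0.02  -0.011  0.208 -0.27  -0.853]
    [ 0.236 -0.558  0.23 ]
    [ 0.286 -0.512  0.219]
    [ 0.332 -0.461  0.212]
    [ 0.373 -0.406  0.209]
    [ 0.408 -0.347  0.209]
    [ 0.437 -0.284  0.213]
    [ 0.459 -0.22   0.221]
    [ 0.475 -0.154  0.232]
    [ 0.483 -0.087  0.246]
    [ 0.485 -0.02   0.263]
```

Call:
arm_command:
  targets: [-0.04,0.02,-0.01,0.2,-0.27,-0.85,0.8,-0.04,0.02,-0.01,0.2,-0.27,-0.85,0.8,-0.04,0.02,-0.01,0.2,-0.27,-0.85,0.8,-0.04,0.02,-0.01,0.2,-0.27,-0.85,0.8,-0.04,0.02,-0.01,0.2,-0.27,-0.85,0.8,-0.04,0.02,-0.01,0.2,-0.27,-0.85,0.8,-0.04,0.02,-0.01,0.2,-0.27,-0.85,0.8,-0.04,0.02,-0.01,0.2,-0.27,-0.85,0.8,-0.04,0.02,-0.01,0.2,-0.27,-0.85,0.8,-0.04,0.02,-0.01,0.2,-0.27,-0.85,0.8]

```text
time: 0.98
ee_pos: [0.3582, -0.4289, 0.2091]
eef_rot: [0.723, 0.26, -0.614, 0.181]
ft_force: [0.7, 0.2, 0.2]
width: 0.0698
```

```bash
cat > tg.py <<'E'
from h import *
a=np.deg2rad(14.6);u=np.array([np.sin(a),np.cos(a),0]);n=np.array([np.cos(a),-np.sin(a),0])
th=np.deg2rad(30);Z=np.array([0,0,1.])
Q=frame(np.sin(th)*u-np.cos(th)*Z,n)
G=np.array([.512,.0856,0.11])-u*(.0475-.015)
E
python3 - <<'E'
from tg import *
pre=G-Q[:,0]*(.003+.15)+.02*Z
p,R=now()
r=row(p,R,pre,Q,20);print(r);sim(p,R,r,20,2)
E
```

```text
[-0.042  0.02  -0.012  0.196 -0.27  -0.818]
    [ 0.383 -0.392  0.208]
    [ 0.406 -0.354  0.208]
    [ 0.425 -0.315  0.21 ]
    [ 0.443 -0.275  0.214]
    [ 0.457 -0.233  0.219]
    [ 0.468 -0.191  0.225]
    [ 0.477 -0.148  0.232]
    [ 0.483 -0.105  0.241]
    [ 0.485 -0.063  0.251]
    [ 0.485 -0.02   0.263]
```

Call:
arm_command:
  targets: [-0.04,0.02,-0.01,0.2,-0.27,-0.82,0.8,-0.04,0.02,-0.01,0.2,-0.27,-0.82,0.8,-0.04,0.02,-0.01,0.2,-0.27,-0.82,0.8,-0.04,0.02,-0.01,0.2,-0.27,-0.82,0.8,-0.04,0.02,-0.01,0.2,-0.27,-0.82,0.8,-0.04,0.02,-0.01,0.2,-0.27,-0.82,0.8,-0.04,0.02,-0.01,0.2,-0.27,-0.82,0.8,-0.04,0.02,-0.01,0.2,-0.27,-0.82,0.8,-0.04,0.02,-0.01,0.2,-0.27,-0.82,0.8,-0.04,0.02,-0.01,0.2,-0.27,-0.82,0.8]

```text
time: 1.82
ee_pos: [0.4659, -0.2097, 0.2208]
eef_rot: [0.719, 0.408, -0.502, 0.253]
ft_force: [-0.4, 0.5, 0.1]
width: 0.0697
```

Run:
```python
from tg import *
pre=G-Q[:,0]*(.003+.15)+.02*Z
p,R=now();print(p)
r=row(p,R,pre,Q,10);print(r)
```

```text
[ 0.466 -0.21   0.221]
[-0.039  0.018 -0.012  0.167 -0.253 -0.724]
```

Call:
arm_command:
  targets: [-0.04,0.02,-0.01,0.17,-0.25,-0.72,0.8,-0.04,0.02,-0.01,0.17,-0.25,-0.72,0.8,-0.04,0.02,-0.01,0.17,-0.25,-0.72,0.8,-0.04,0.02,-0.01,0.17,-0.25,-0.72,0.8,-0.04,0.02,-0.01,0.17,-0.25,-0.72,0.8,-0.04,0.02,-0.01,0.17,-0.25,-0.72,0.8,-0.04,0.02,-0.01,0.17,-0.25,-0.72,0.8,-0.04,0.02,-0.01,0.17,-0.25,-0.72,0.8,-0.04,0.02,-0.01,0.17,-0.25,-0.72,0.8,-0.04,0.02,-0.01,0.1,-0.15,-0.4,0.8,0,0,0,0,0,0,0.8]

```text
time: 2.73
ee_pos: [0.4826, -0.0043, 0.2665]
eef_rot: [0.685, 0.542, -0.368, 0.318]
ft_force: [0.3, -0.1, 0.8]
width: 0.0695
```

Run:
```python
from tg import *
pre=G-Q[:,0]*(.003+.15)+.02*Z
p,R=now();print(p)
r=row(p,R,pre,Q,1);print(r)
s=read_state();im=camera("wrist");cv2.imwrite("pics/w1.png",im[:,:,::-1]);np.savez("w1.npz",p=s["ee_pos"],q=s["eef_rot"])
cv2.imwrite("pics/s1.png",cv2.resize(camera("side")[130:290,200:420,::-1],None,fx=3.6,fy=3.6))
```

```text
[ 0.483 -0.004  0.267]
[ 0.072 -0.042 -0.011 -0.169  0.201  0.593]
```

View pics/w1.png

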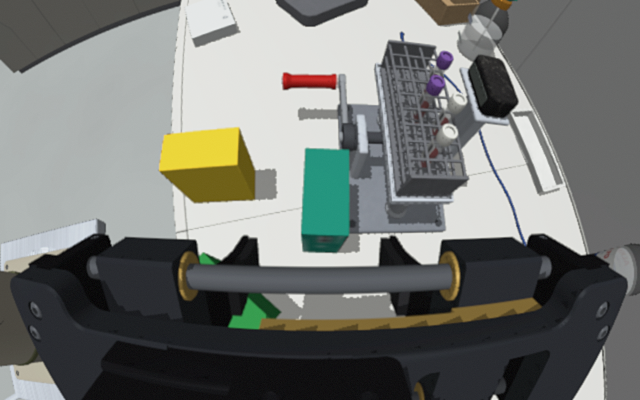

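View pics/s1.png

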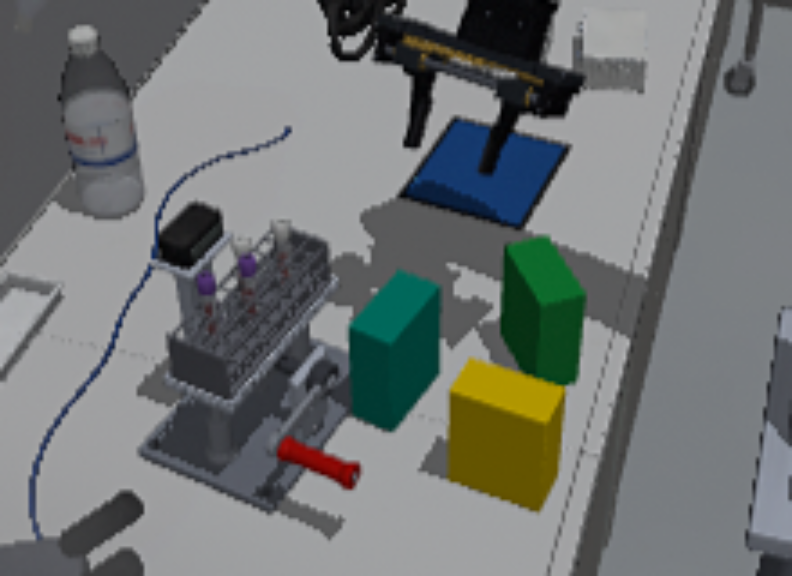

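The wrist view shows the teal carton between the fingers (top face about (304-349, 150-233)). The red handle is at (284-336, 80), the rack to the right at (425,115), and the green carton lies partly under the left finger at (250,305).

Run:
```python
import cv2
a=cv2.imread("pics/w1.png")[60:260,270:480]; cv2.imwrite("pics/w1c.png",cv2.resize(a,None,fx=3,fy=3,interpolation=cv2.INTER_CUBIC))
```

```text
(no output)
```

View pics/w1c.png

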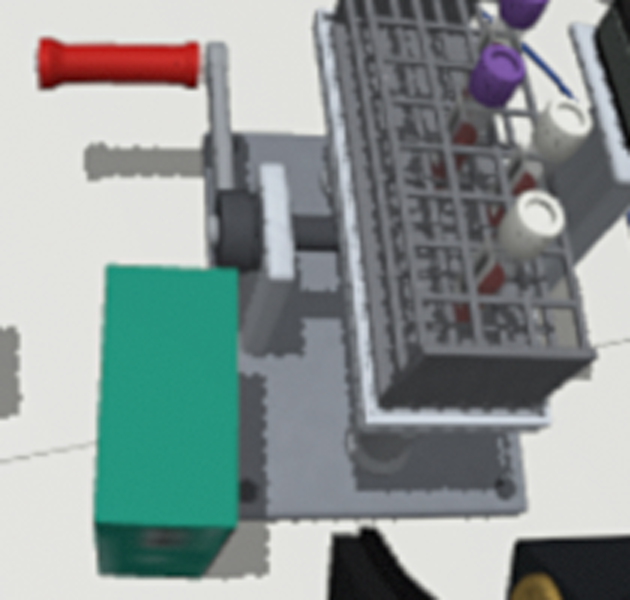

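Run:
```python
from tg import *
d=np.load("w1.npz")
f=lambda u,v:(225+(u-2)/4.8,160+(v-2)/4.8)
w=lambda u,v:wray((270+(u-1)/3,60+(v-1)/3),d["p"],d["q"])
T=[]
for nme,a,b in [("NL",(107,266),(400,311)),("FL",(238,270),(347,291)),("FR",(236,525),(415,217)),("NR",(96,522),(468,238))]:
    X,e=tri(w(*a),ray("side",f(*b)));T.append(X);print(nme,X,e[0],onz(w(*a),.125))
T=np.array(T);print("c",T.mean(0),"w",np.array([onz(w(*a),.125) for a in [(107,266),(238,270),(236,525),(96,522)]]).mean(0))
W=np.array([onz(w(*a),.125) for a in [(107,266),(238,270),(236,525),(96,522)]])
for v in (W[0]-W[3],W[1]-W[2],W[1]-W[0],W[2]-W[3],T[0]-T[3],T[1]-T[2]): print(np.linalg.norm(v),np.rad2deg(np.arctan2(v[0],v[1])))
print("side",(ray("side",f(0,0))[0]))
tip=tri(w(42,63),ray("side",f(352,489)));root=tri(w(197,64),ray("side",f(256,453)));print(tip,root,np.linalg.norm(tip[0]-root[0]))
print("stage right-front corner z .117",onz(w(370,424),.117),onz(w(545,425),.117))
```

```text
NL [0.502 0.136 0.127] 0.0003410057463643012 [0.503 0.137 0.125]
FL [0.547 0.126 0.126] 0.002109565777820516 [0.549 0.126 0.125]
FR [0.524 0.035 0.125] 0.002239048189377739 [0.526 0.036 0.125]
NR [0.48  0.046 0.124] 0.0017032720905466874 [0.481 0.046 0.125]
c [0.513 0.086 0.125] w [0.515 0.086 0.125]
0.09329985301669079 13.4740229626
0.09350420416810122 14.235274848608613
0.047331413829088585 102.7173837506372
0.04608698962523882 102.94075934032863
0.09267117005952219 14.281806518247945
0.09293470972122432 14.195224925550168
side [0.21  1.027 1.052]
(array([0.496, 0.267, 0.087]), [np.float64(0.001114326123440906), np.float64(0.0011143261234408557)]) (array([0.568, 0.254, 0.086]), [np.float64(0.0001037136082919137), np.float64(0.00010371360829194267)]) 0.0725138042779343
stage right-front corner z .117 [0.583 0.062 0.117] [0.652 0.049 0.117]
```

```bash
sed -i 's/14.6/14.0/; s/\[.512,.0856,0.11\]/[.514,.086,0.11]/' tg.py
python3 - <<'E'
from tg import *
p,R=now();print(p)
P=G-Q[:,0]*(.003+.07)
r=row(p,R,P,Q,6);print(r);p,R=sim(p,R,r,6,1)
print(row(p,R,G-Q[:,0]*.003,Q,4))
E
```

```text
[ 0.483 -0.006  0.266]
[ 0.009 -0.007 -0.003  0.628  0.043  0.159]
    [ 0.485 -0.002  0.251]
    [0.488 0.002 0.235]
    [0.49  0.007 0.22 ]
    [0.493 0.011 0.204]
    [0.495 0.015 0.189]
    [0.497 0.019 0.173]
[ 0.  -0.   0.   0.7  0.   0. ]
```

Call:
arm_command:
  targets: [0.01,-0.01,0,0.63,0.04,0.16,0.8,0.01,-0.01,0,0.63,0.04,0.16,0.8,0.01,-0.01,0,0.63,0.04,0.16,0.8,0.01,-0.01,0,0.63,0.04,0.16,0.8,0.01,-0.01,0,0.63,0.04,0.16,0.8,0,0,0,0.2,0.04,0.1,0.8,0,0,0,0,0,0,0.8]

```text
time: 3.42
ee_pos: [0.498, 0.0085, 0.1791]
eef_rot: [0.688, 0.521, -0.398, 0.313]
ft_force: [-0.5, 0.2, 0.4]
width: 0.0695
```

Run:
```python
from tg import *
p,R=now();print(p)
print(row(p,R,G-Q[:,0]*.003,Q,1))
im=camera("wrist");cv2.imwrite("pics/w2.png",im[:,:,::-1])
```

```text
[0.498 0.008 0.179]
[-0.013  0.017 -0.03   3.199 -0.206 -0.272]
```

View pics/w2.png

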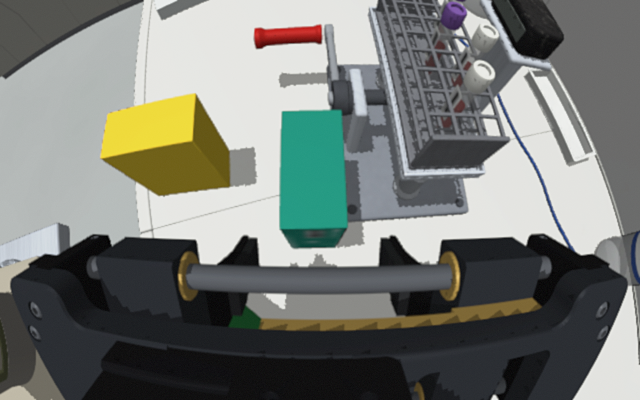

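The carton is centred between the fingers (x about 314 against 318), so I go in.

Call:
arm_command:
  targets: [0,0,0,0.4,-0.03,-0.03,0.8,0,0,-0.01,0.4,-0.03,-0.03,0.8,0,0,-0.01,0.4,-0.03,-0.03,0.8,0,0,0,0.4,-0.03,-0.03,0.8,0,0,0,0.4,-0.03,-0.03,0.8,0,0,0,0.4,-0.03,-0.03,0.8,0,0,0,0.2,-0.03,-0.03,0.8,0,0,0,0,0,0,0.8]

```text
time: 4.13
ee_pos: [0.5047, 0.0467, 0.1226]
eef_rot: [0.684, 0.526, -0.4, 0.31]
ft_force: [-0.9, 0.4, 0.4]
width: 0.0695
```

Run:
```python
from tg import *
p,R=now();print(p)
print(row(p,R,G-Q[:,0]*.003,Q,1))
```

```text
[0.505 0.047 0.123]
[-0.013  0.017 -0.012  0.473 -0.025 -0.026]
```

Call:
arm_command:
  targets: [-0.01,0.02,-0.01,0.3,-0.02,-0.02,0.8,0,0,0,0.2,0,0,0.8,0,0,0,0,0,0,0.3,0,0,0,0,0,0,0.3,0,0,0,0,0,0,0.3,0,0,0,0,0,0,0.3,0,0,0,0,0,0,0.3,0,0,0,0,0,0,0.3]
  newtons: 20

```text
time: 4.8
ee_pos: [0.5069, 0.053, 0.1117]
eef_rot: [0.684, 0.533, -0.393, 0.307]
ft_force: [-0.9, 0.1, -0.7]
width: 0.0479
```

Run:
```python
from tg import *
p,R=now();print(p,read_state()["width"])
print(row(p,R,G-Q[:,0]*.003,Q,1))
print("row for up 20mm",row(p,R,p+.02*Z,R,1))
cv2.imwrite("pics/s2.png",cv2.resize(camera("side")[130:290,200:420,::-1],None,fx=3.6,fy=3.6))
```

```text
[0.507 0.053 0.112] 0.047889649588136185
[-0.002 -0.005 -0.003 -0.035 -0.042 -0.01 ]
row for up 20mm [ 0.     0.     0.    -0.691  0.001 -0.403]
```

View pics/s2.png

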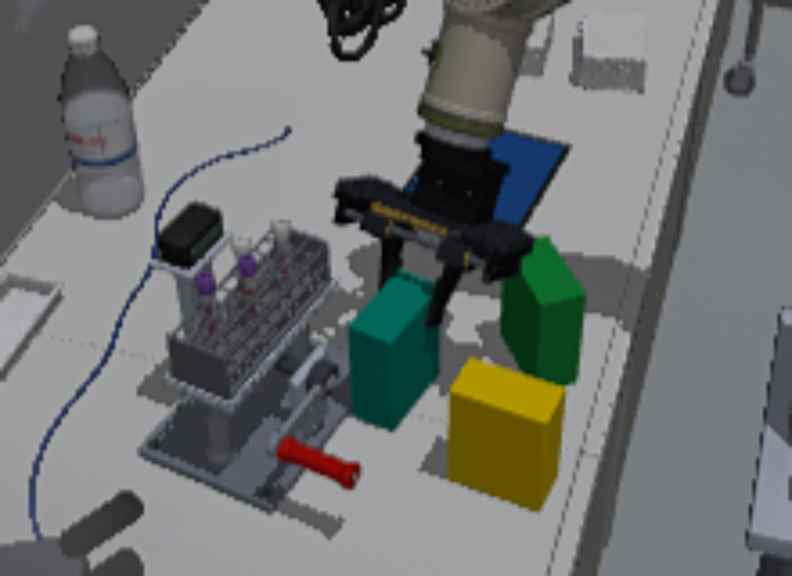

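Call:
arm_command:
  targets: [0,0,0,-0.35,0,-0.2,0.3,0,0,0,-0.69,0,-0.4,0.3,0,0,0,-0.69,0,-0.4,0.3,0,0,0,-0.69,0,-0.4,0.3,0,0,0,-0.69,0,-0.4,0.3,0,0,0,-0.69,0,-0.4,0.3,0,0,0,-0.35,0,-0.2,0.3,0,0,0,0,0,0,0.3]
  newtons: 30

```text
time: 5.52
ee_pos: [0.5053, 0.0532, 0.2409]
eef_rot: [0.683, 0.533, -0.393, 0.307]
ft_force: [1.5, 0.5, -0.5]
width: 0.048
```

Run:
```python
from tg import *
p,R=now();print(p,read_state()["width"],R)
# box centre in tool frame at grasp
p0=np.array([.5069,.053,.1117]);R0=Rot.from_quat([0.684,0.533,-0.393,0.307]).as_matrix()
c=R0.T@(np.array([.514,.086,.0625])-p0);print("c",c,"box now",p+R@c)
print("tilt delta",Rot.from_matrix(R0.T@R).as_rotvec())
cv2.imwrite("pics/s3.png",cv2.resize(camera("side")[130:290,200:420,::-1],None,fx=3.6,fy=3.6))
```

```text
[0.505 0.053 0.241] 0.047977813096870124 [[ 0.123  0.97  -0.21 ]
 [ 0.487 -0.243 -0.839]
 [-0.865  0.    -0.502]]
c [ 0.059 -0.001 -0.004] box now [0.512 0.086 0.192]
tilt delta [-0.    -0.001 -0.001]
```

View pics/s3.png

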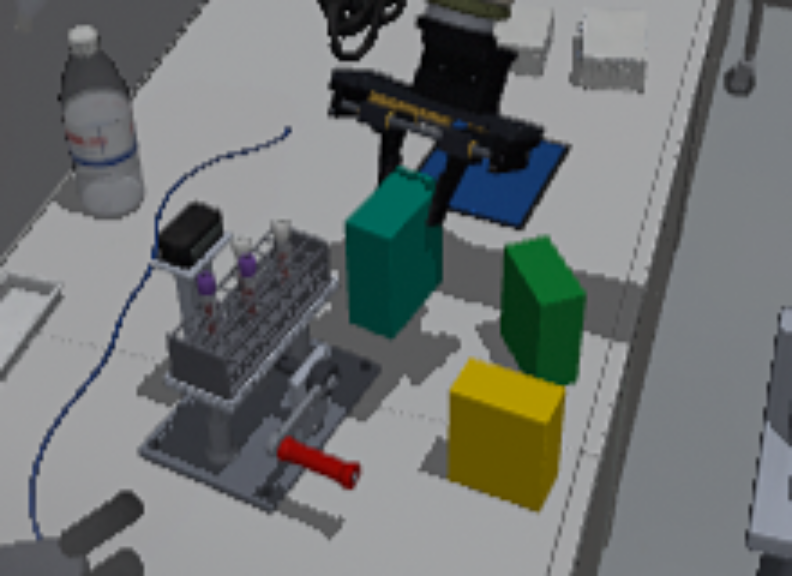

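Run:
```python
from tg import *
p,R=now()
print(row(p,R,p+np.array([.006,-.389,0]),R,22))
```

```text
[ 0.     0.     0.    -0.343  0.183  0.591]
```

Call:
arm_command:
  targets: [0,0,0,-0.17,0.09,0.3,0.3,0,0,0,-0.34,0.18,0.59,0.3,0,0,0,-0.34,0.18,0.59,0.3,0,0,0,-0.34,0.18,0.59,0.3,0,0,0,-0.34,0.18,0.59,0.3,0,0,0,-0.34,0.18,0.59,0.3,0,0,0,-0.34,0.18,0.59,0.3,0,0,0,-0.34,0.18,0.59,0.3,0,0,0,-0.34,0.18,0.59,0.3,0,0,0,-0.34,0.18,0.59,0.3,0,0,0,-0.34,0.18,0.59,0.3,0,0,0,-0.34,0.18,0.59,0.3]

```text
time: 6.57
ee_pos: [0.5037, -0.1638, 0.2298]
eef_rot: [0.68, 0.537, -0.395, 0.303]
ft_force: [-0.4, -0.1, -1.8]
width: 0.0476
```

Run:
```python
from tg import *
p,R=now();s=read_state();print(p,R@[0.059,-.001,-.004]+p,s["width"],s["joint_positions"])
print(Rot.from_matrix(R.T@Q).as_rotvec())
```

```text
[ 0.504 -0.164  0.23 ] [ 0.51  -0.131  0.181] 0.047592104699130305 [ 0.955  0.295 -0.505  1.667 -0.379  1.363  0.322]
[-0.003 -0.004  0.012]
```

Run:
```python
from tg import *
p,R=now()
print(row(p,R,p+np.array([.008,-.172,0.0]),Q,10))
```

```text
[-0.    -0.001  0.002 -0.332  0.196  0.57 ]
```

Call:
arm_command:
  targets: [0,0,0,-0.33,0.2,0.57,0.3,0,0,0,-0.33,0.2,0.57,0.3,0,0,0,-0.33,0.2,0.57,0.3,0,0,0,-0.33,0.2,0.57,0.3,0,0,0,-0.33,0.2,0.57,0.3,0,0,0,-0.33,0.2,0.57,0.3,0,0,0,-0.33,0.2,0.57,0.3,0,0,0,-0.33,0.2,0.57,0.3,0,0,0,-0.17,0.1,0.3,0.3,0,0,0,0,0,0,0.3]

```text
time: 7.4
ee_pos: [0.508, -0.3341, 0.2246]
eef_rot: [0.682, 0.535, -0.398, 0.301]
ft_force: [-0.7, -1.4, -1.0]
width: 0.048
```

Run:
```python
from tg import *
p,R=now();s=read_state();c=R@[0.059,-.001,-.004]+p;print(p,c,s["width"])
print(Rot.from_matrix(R.T@Q).as_rotvec())
P=p+np.array([.518,-.303,.0745])-c   # box 12mm above worktop
print(row(p,R,P,Q,6))
cv2.imwrite("pics/s4.png",cv2.resize(camera("side")[90:240,260:440,::-1],None,fx=4,fy=4))
cv2.imwrite("pics/c4.png",cv2.resize(camera("scene")[140:300,280:500,::-1],None,fx=3.5,fy=3.5))
```

```text
[ 0.508 -0.334  0.225] [ 0.514 -0.302  0.176] 0.04798309798878582
[-0.012 -0.002  0.01 ]
[-0.003 -0.     0.002  0.581  0.031  0.34 ]
```

View pics/s4.png

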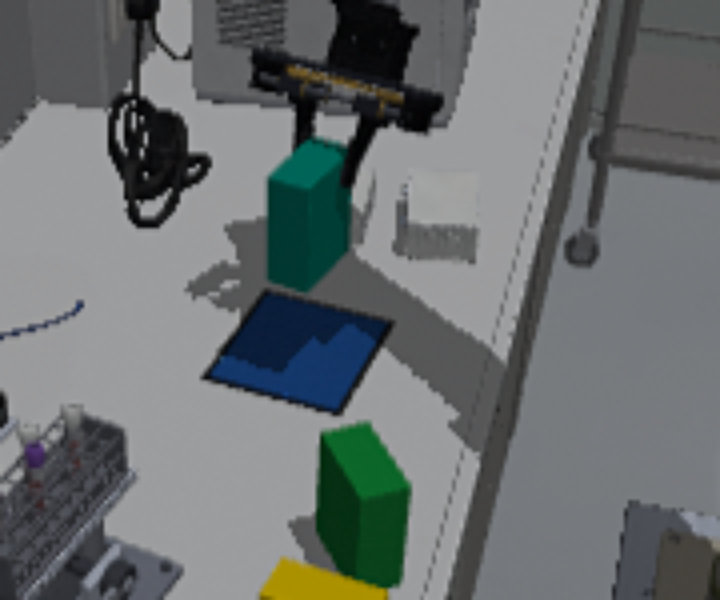

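View pics/c4.png

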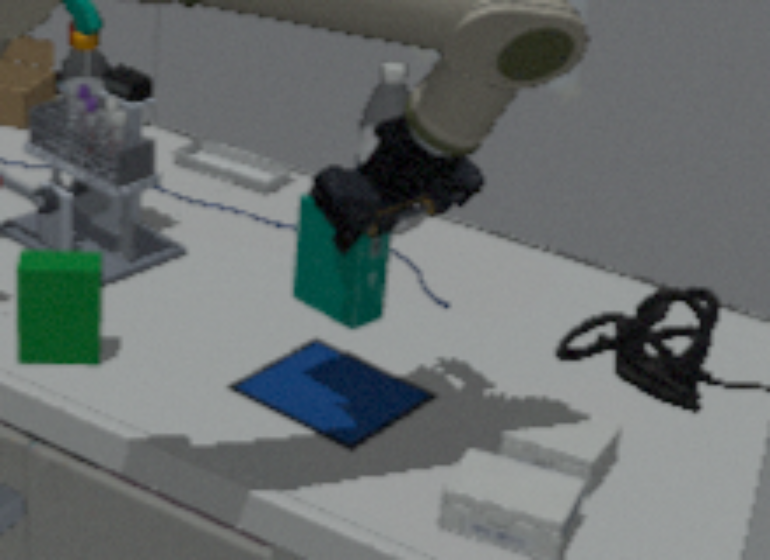

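The carton hangs upright and the white boxes are well clear. I lower it.

Call:
arm_command:
  targets: [0,0,0,0.58,0.03,0.34,0.3,-0.01,0,0.01,0.58,0.03,0.34,0.3,0,0,0,0.58,0.03,0.34,0.3,-0.01,0,0,0.58,0.03,0.34,0.3,0,0,0,0.58,0.03,0.34,0.3,0,0,0,0.4,0.03,0.23,0.3,0,0,0,0,0,0,0.3]

```text
time: 8.08
ee_pos: [0.5149, -0.3245, 0.1293]
eef_rot: [0.679, 0.539, -0.389, 0.312]
ft_force: [-0.8, 0.1, -1.7]
width: 0.0481
```

Run:
```python
from tg import *
p,R=now();s=read_state();c=R@[0.059,-.001,-.004]+p;print(p,c,s["width"],s["ft_force"])
print(Rot.from_matrix(R.T@Q).as_rotvec())
P=p+np.array([.518,-.303,.0645])-c
print(row(p,R,P,Q,1))
```

```text
[ 0.515 -0.324  0.129] [ 0.522 -0.292  0.08 ] 0.04813486901601159 [-0.777  0.114 -1.686]
[ 0.018 -0.004  0.004]
[ 0.022 -0.005  0.005  0.313 -0.048  0.717]
```

Call:
arm_command:
  targets: [0.01,0,0,0.1,-0.02,0.22,0.3,0.01,0,0,0.1,-0.02,0.22,0.3,0,0,0,0.1,0,0.18,0.3,0,0,0,0,0,0,0.3]

```text
time: 8.42
ee_pos: [0.5125, -0.3334, 0.1163]
eef_rot: [0.682, 0.535, -0.392, 0.307]
ft_force: [-0.4, 0.5, -0.7]
width: 0.048
```

Run:
```python
from tg import *
p,R=now();s=read_state();c=R@[0.059,-.001,-.004]+p;print(p,c,s["width"],s["ft_force"])
print(Rot.from_matrix(R.T@Q).as_rotvec())
P=p+np.array([.518,-.303,.0645])-c
print(row(p,R,P,Q,1)); print("down 2mm",row(p,R,p-.002*Z,R,1))
```

```text
[ 0.513 -0.333  0.116] [ 0.519 -0.301  0.067] 0.047998853823441365 [-0.395  0.507 -0.703]
[ 0.003 -0.004  0.003]
[ 0.004 -0.005  0.004  0.053 -0.034  0.137]
down 2mm [0.    0.    0.    0.069 0.    0.04 ]
```

Call:
arm_command:
  targets: [0,0,0,0.07,0,0.04,0.3,0,0,0,0.07,0,0.04,0.3,0,0,0,0,0,0,0.3]

```text
time: 8.67
ee_pos: [0.5129, -0.3345, 0.1138]
eef_rot: [0.682, 0.535, -0.392, 0.308]
ft_force: [-0.8, 0.7, -0.7]
width: 0.0481
```

Run:
```python
from tg import *
p,R=now();s=read_state();c=R@[0.059,-.001,-.004]+p;print(p,c,s["width"],s["ft_force"])
cv2.imwrite("pics/s5.png",cv2.resize(camera("side")[90:240,260:440,::-1],None,fx=4,fy=4))
```

```text
[ 0.513 -0.335  0.114] [ 0.52  -0.302  0.065] 0.04808965532039164 [-0.779  0.714 -0.697]
```

View pics/s5.png

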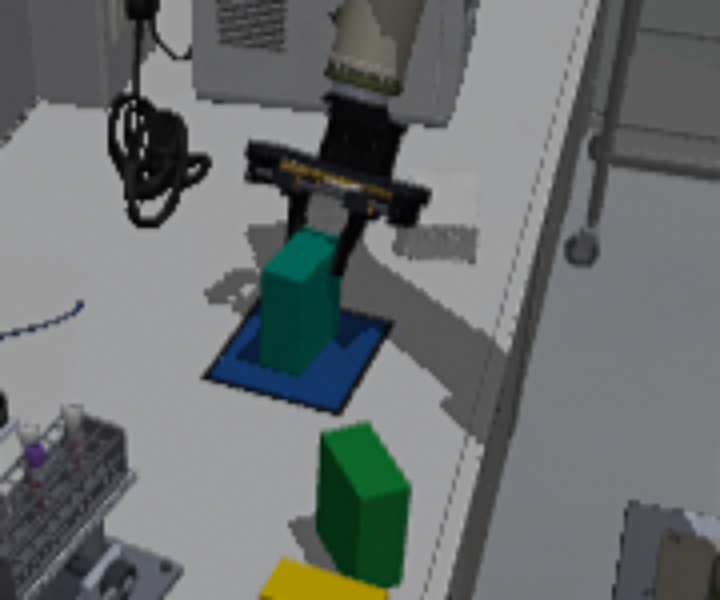

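Call:
arm_command:
  targets: [0,0,0,0.04,0,0.02,0.3,0,0,0,0,0,0,0.62,0,0,0,0,0,0,0.7,0,0,0,0,0,0,0.85,0,0,0,0,0,0,0.85,0,0,0,0,0,0,0.85]

```text
time: 9.22
ee_pos: [0.5137, -0.3347, 0.114]
eef_rot: [0.682, 0.534, -0.392, 0.309]
ft_force: [0.4, 0.2, -0.1]
width: 0.0707
```

Run:
```python
from tg import *
p,R=now();s=read_state();print(p,s["width"],s["ft_force"])
cv2.imwrite("pics/s6.png",cv2.resize(camera("side")[90:240,260:440,::-1],None,fx=4,fy=4))
cv2.imwrite("pics/w6.png",camera("wrist")[:,:,::-1])
```

```text
[ 0.514 -0.335  0.114] 0.0706511967583222 [ 0.436  0.182 -0.096]
```

View pics/s6.png

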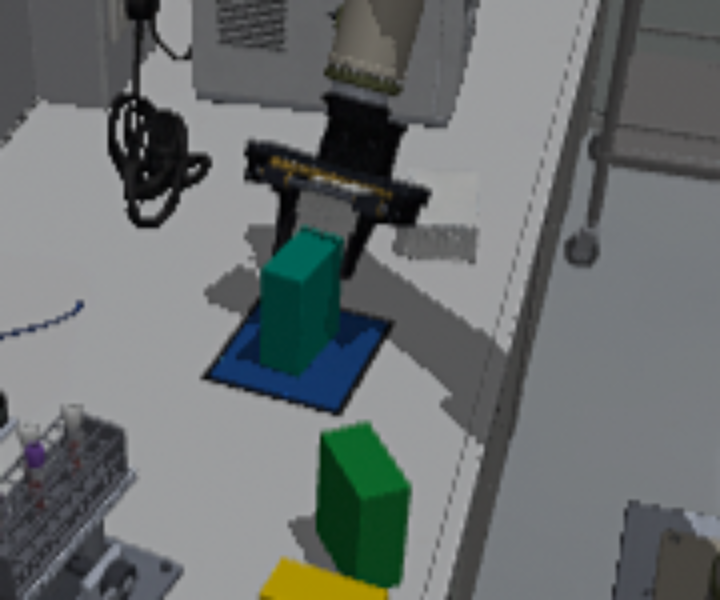

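View pics/w6.png

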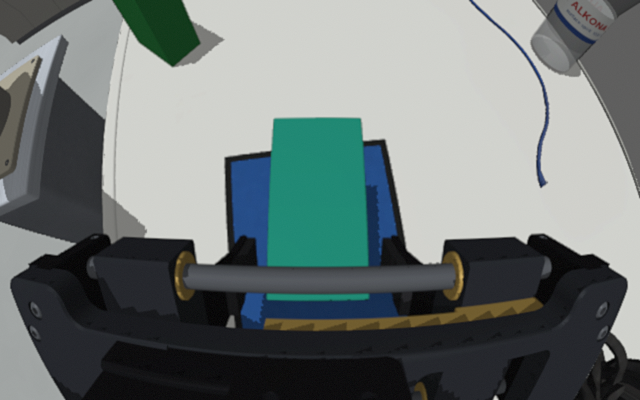

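The carton stands released on the mat. I retreat along the tool axis, then plan the handle approach.

Call:
arm_command:
  targets: [0,0,0,-0.5,0,0,0.85,0,0,0,-0.8,0,0,0.85,0,0,0,-1,0,0,0.85,0,0,0,-1,0,0,0.85,0,0,0,-1,0,0,0.85,0,0,0,-1,0,0,0.85,0,0,0,-1,0,0,1]

```text
time: 9.9
ee_pos: [0.492, -0.4121, 0.2555]
eef_rot: [0.681, 0.538, -0.392, 0.306]
ft_force: [0.4, 0.7, -0.3]
width: 0.0763
```

```bash
cat > th.py <<'E'
from h import *
Z=np.array([0,0,1.])
b=np.deg2rad(10.9);xs=np.array([np.cos(b),-np.sin(b),0]);ys=np.array([np.sin(b),np.cos(b),0])
gm=np.array([.529,.261,.086]);cam=gm-.09*ys
H=frame(-Z,ys)
E
python3 - <<'E'
from th import *
p,R=now();s=read_state();print(p,s["joint_positions"],s["width"])
pre=gm+Z*.165
r=row(p,R,pre,H,30);print(r);sim(p,R,r,30,3)
im=camera("side");cv2.imwrite("pics/s7.png",cv2.resize(im[90:240,260:440,::-1],None,fx=4,fy=4))
E
```

```text
[ 0.492 -0.412  0.256] [ 1.064  0.618 -0.37   1.15  -0.25   1.669  0.5  ] 0.07630787989567854
[-0.067 -0.017 -0.018  0.273  0.562 -0.793]
    [ 0.545 -0.359  0.267]
    [ 0.588 -0.298  0.278]
    [ 0.62  -0.23   0.287]
    [ 0.642 -0.158  0.293]
    [ 0.651 -0.083  0.296]
    [ 0.649 -0.007  0.295]
    [0.635 0.067 0.291]
    [0.61  0.137 0.282]
    [0.574 0.203 0.269]
    [0.529 0.261 0.251]
```

View pics/s7.png

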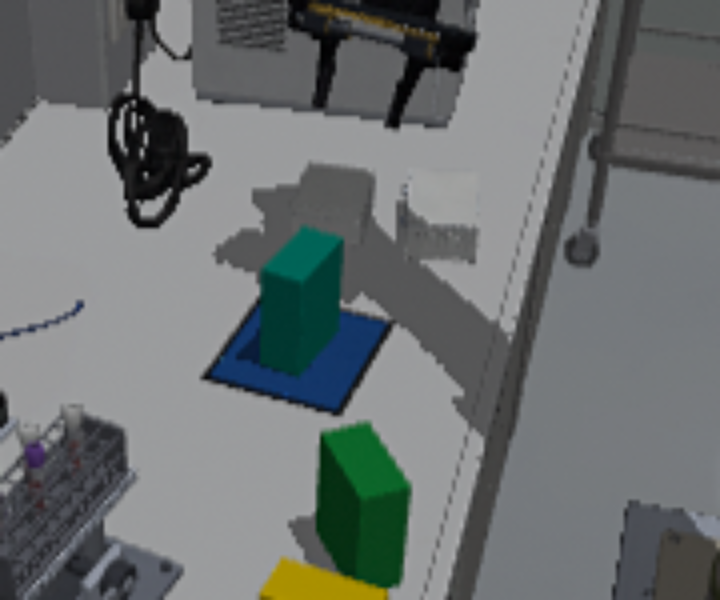

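Run:
```python
from th import *
p,R=now()
A=np.array([.45,-.22,.31])
r=row(p,R,A,H,18);print(r);p,R=sim(p,R,r,18,3)
print(row(p,R,gm+Z*.165,H,22))
```

```text
[-0.112 -0.029 -0.03   0.035  0.17  -0.486]
    [ 0.509 -0.385  0.276]
    [ 0.517 -0.349  0.289]
    [ 0.514 -0.312  0.3  ]
    [ 0.501 -0.277  0.307]
    [ 0.479 -0.245  0.31 ]
    [ 0.45 -0.22  0.31]
[ 0.     0.     0.     0.107  0.886 -0.024]
```

Call:
arm_command:
  targets: [-0.11,-0.03,-0.03,0.03,0.17,-0.49,1,-0.11,-0.03,-0.03,0.03,0.17,-0.49,1,-0.11,-0.03,-0.03,0.03,0.17,-0.49,1,-0.11,-0.03,-0.03,0.03,0.17,-0.49,1,-0.11,-0.03,-0.03,0.03,0.17,-0.49,1,-0.11,-0.03,-0.03,0.03,0.17,-0.49,1,-0.11,-0.03,-0.03,0.03,0.17,-0.49,1,-0.11,-0.03,-0.03,0.03,0.17,-0.49,1,-0.11,-0.03,-0.03,0.03,0.17,-0.49,1,-0.11,-0.03,-0.03,0.03,0.17,-0.49,1,-0.11,-0.03,-0.03,0.03,0.17,-0.49,1,-0.11,-0.03,-0.03,0.03,0.17,-0.49,1]

```text
time: 10.95
ee_pos: [0.4977, -0.2812, 0.317]
eef_rot: [0.286, 0.696, -0.2, 0.627]
ft_force: [-0.4, -0.7, 0.0]
width: 0.087
```

Run:
```python
from th import *
p,R=now();print(p)
A=np.array([.45,-.22,.31])
r=row(p,R,A,H,8);print(r)
```

```text
[ 0.498 -0.281  0.317]
[-0.081 -0.018 -0.018  0.069  0.161 -0.353]
```

Call:
arm_command:
  targets: [-0.08,-0.02,-0.02,0.07,0.16,-0.35,1,-0.08,-0.02,-0.02,0.07,0.16,-0.35,1,-0.08,-0.02,-0.02,0.07,0.16,-0.35,1,-0.08,-0.02,-0.02,0.07,0.16,-0.35,1,-0.08,-0.02,-0.02,0.07,0.16,-0.35,1,-0.08,-0.02,-0.02,0.07,0.16,-0.35,1,-0.08,-0.02,-0.02,0.07,0.16,-0.35,1,-0.08,-0.02,-0.02,0.07,0.16,-0.35,1]

```text
time: 11.62
ee_pos: [0.4485, -0.2164, 0.3159]
eef_rot: [0.049, 0.697, -0.071, 0.712]
ft_force: [-0.3, -0.6, 0.9]
width: 0.0866
```

Run:
```python
from th import *
p,R=now();print(p,read_state()["joint_positions"])
r=row(p,R,gm+Z*.165,H,22);print(r);sim(p,R,r,22,4)
```

```text
[ 0.449 -0.216  0.316] [ 1.005  0.037 -0.672  1.665  0.048  1.42   1.728]
[ 0.001  0.001  0.002  0.105  0.882 -0.012]
    [ 0.463 -0.13   0.303]
    [ 0.477 -0.043  0.291]
    [0.491 0.044 0.279]
    [0.506 0.131 0.267]
    [0.521 0.218 0.256]
```

Call:
arm_command:
  targets: [0,0,0,0.1,0.88,-0.01,1,0,0,0,0.1,0.88,-0.01,1,0,0,0,0.1,0.88,-0.01,1,0,0,0,0.1,0.88,-0.01,1,0,0,0,0.1,0.88,-0.01,1,0,0,0,0.1,0.88,-0.01,1,0,0,0,0.1,0.88,-0.01,1,0,0,0,0.1,0.88,-0.01,1,0,0,0,0.1,0.88,-0.01,1,0,0,0,0.1,0.88,-0.01,1,0,0,0,0.1,0.88,-0.01,1,0,0,0,0.1,0.88,-0.01,1]

```text
time: 12.62
ee_pos: [0.4896, 0.0495, 0.2856]
eef_rot: [0.047, 0.693, -0.079, 0.715]
ft_force: [-0.1, -0.2, -0.3]
width: 0.0868
```

Run:
```python
from th import *
p,R=now();print(p,read_state()["joint_positions"])
r=row(p,R,gm+Z*.165,H,9);print(r);sim(p,R,r,9,3)
```

```text
[0.49  0.049 0.286] [ 0.705  0.069 -0.957  1.715  0.111  1.374  1.12 ]
[ 0.002  0.005  0.006  0.132  0.96  -0.003]
    [0.503 0.12  0.273]
    [0.516 0.19  0.262]
    [0.529 0.261 0.251]
```

Call:
arm_command:
  targets: [0,0,0.01,0.13,0.96,0,1,0,0.01,0.01,0.13,0.96,0,1,0,0,0.01,0.13,0.96,0,1,0,0.01,0,0.13,0.96,0,1,0,0,0.01,0.13,0.96,0,1,0,0.01,0.01,0.13,0.96,0,1,0,0,0,0.13,0.96,0,1,0,0.01,0,0.13,0.7,0,1,0,0,0,0,0.2,0,1,0,0,0,0,0,0,1]

```text
time: 13.45
ee_pos: [0.5262, 0.2473, 0.261]
eef_rot: [0.064, 0.701, -0.065, 0.707]
ft_force: [1.1, -0.2, -0.2]
width: 0.0868
```

Run:
```python
from th import *
s=read_state();im=camera("wrist")
p,R=now();print(p,s["joint_positions"])
r=row(p,R,gm+Z*.165,H,1);print(r);np.savez("w8.npz",p=s["ee_pos"],q=s["eef_rot"])
cv2.imwrite("pics/w8.png",im[:,:,::-1])
cv2.imwrite("pics/s8.png",camera("side")[:,:,::-1])
print("proj gm",wproj(gm,s["ee_pos"],s["eef_rot"]))
```

```text
[0.526 0.247 0.261] [ 0.274  0.386 -1.012  1.522  0.337  1.413  0.631]
[0.009 0.01  0.003 0.398 0.59  0.   ]
proj gm [331.317 192.786]
```

View pics/w8.png

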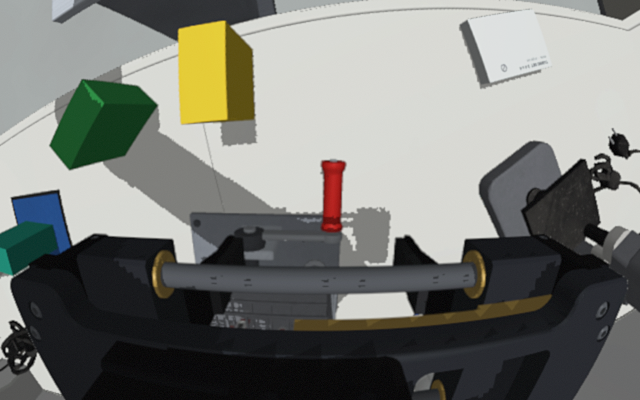

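View pics/s8.png

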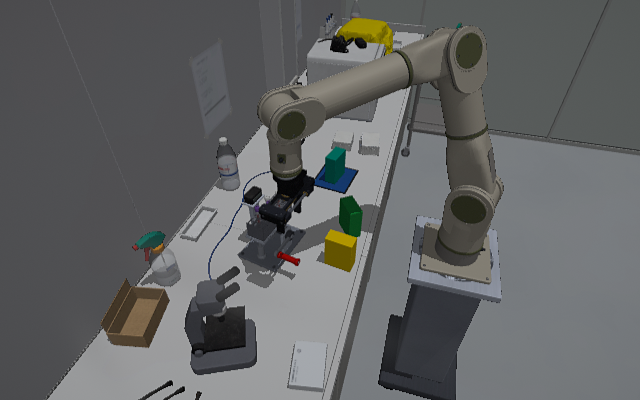

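Handle in the wrist view: tip at (332,162), root at (331,229), and the projected grip point (331,193) agrees. The microscope at right (480-620, 140-270) could be near the gripper body, so I check it.

Run:
```python
import cv2
a=cv2.imread("pics/w8.png")[100:320,430:640]; b=cv2.imread("pics/side0.png")[240:380,170:300]
cv2.imwrite("pics/w8c.png",cv2.hconcat([cv2.resize(a,(400,419),interpolation=2),cv2.resize(b,(389,419),interpolation=2)]))
```

```text
(no output)
```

View pics/w8c.png

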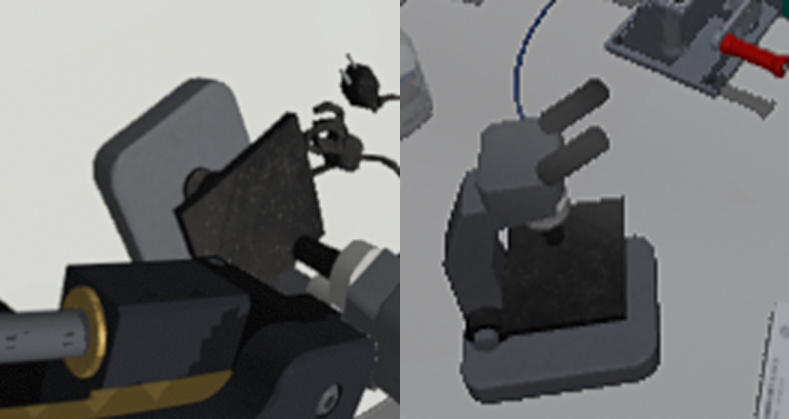

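Run:
```python
from th import *
d=np.load("w8.npz")
w=lambda u,v:wray((430+u/1.905,100+v/1.905),d["p"],d["q"])
f=lambda u,v:ray("side",(170+(u-400)/2.99,240+v/2.99))
for a in [(290,112),(175,210)]:
  for b in [(624,198),(626,318)]:
    print(a,b,*tri(w(*a),f(*b)))
print("base corner wrist left z0.02",onz(w(97,160),.02),"side base",[onz(f(*q),.02) for q in [(655,250),(650,350),(470,380)]])
for z in (.15,.2,.25,.3): print(z,onz(f(603,90),z),onz(f(603,135),z),"head top",onz(f(482,130),z),onz(f(540,120),z))
```

```text
(290, 112) (624, 198) [0.535 0.519 0.174] [np.float64(0.01864034732598964), np.float64(0.018640347325989657)]
(290, 112) (626, 318) [0.532 0.586 0.105] [np.float64(0.0018293919799149479), np.float64(0.0018293919799148967)]
(175, 210) (624, 198) [0.582 0.477 0.107] [np.float64(0.0005681929902095913), np.float64(0.0005681929902096863)]
(175, 210) (626, 318) [0.59  0.538 0.017] [np.float64(0.02869876831601565), np.float64(0.02869876831601551)]
base corner wrist left z0.02 [0.568 0.468 0.02 ] side base [array([0.561, 0.473, 0.02 ]), array([0.525, 0.569, 0.02 ]), array([0.669, 0.64 , 0.02 ])]
0.15 [0.634 0.396 0.15 ] [0.611 0.444 0.15 ] head top [0.723 0.471 0.15 ] [0.676 0.445 0.15 ]
0.2 [0.611 0.431 0.2  ] [0.589 0.477 0.2  ] head top [0.695 0.502 0.2  ] [0.65  0.477 0.2  ]
0.25 [0.587 0.466 0.25 ] [0.567 0.509 0.25 ] head top [0.666 0.533 0.25 ] [0.625 0.51  0.25 ]
0.3 [0.564 0.501 0.3  ] [0.545 0.541 0.3  ] head top [0.638 0.563 0.3  ] [0.599 0.542 0.3  ]
```

Run:
```python
from th import *
d=np.load("w8.npz"); im=cv2.imread("pics/w8.png")
hsv=cv2.cvtColor(im,cv2.COLOR_BGR2HSV);m=((hsv[...,0]<8)|(hsv[...,0]>172))&(hsv[...,1]>150)&(hsv[...,2]>60)
m[:,:300]=0;m[:,360:]=0
yy,xx=np.where(m);print(xx.min(),xx.max(),yy.min(),yy.max())
for y in (yy.min()+2,180,196,210,yy.max()-2):
    q=xx[yy==y];print(y,q.min(),q.max(),onz(wray(((q.min()+q.max())/2,y),d["p"],d["q"]),.086))
p,R=now()
print(row(p,R,gm-[0,0,-.0],H,1))
```

```text
321 344 161 231
163 322 344 [0.498 0.268 0.086]
180 325 341 [0.516 0.265 0.086]
196 324 340 [0.533 0.261 0.086]
210 324 339 [0.547 0.258 0.086]
229 322 340 [0.568 0.254 0.086]
[ 0.008  0.011  0.003  6.999  0.643 -0.073]
```

Call:
arm_command:
  targets: [0,0.01,0,0.4,0.25,-0.02,0.7,0.01,0,0,0.8,0.25,-0.02,0.7,0,0,0,0.85,0.15,-0.02,0.7,0,0,0,0.85,0,0,0.7,0,0,0,0.85,0,0,0.7,0,0,0,0.85,0,0,0.7,0,0,0,0.5,0,0,0.7,0,0,0,0,0,0,0.7]

```text
time: 14.22
ee_pos: [0.5319, 0.2525, 0.128]
eef_rot: [0.071, 0.701, -0.076, 0.705]
ft_force: [-0.0, -0.2, -0.1]
width: 0.0607
```

```bash
sed -i 's/.529,.261,.086/.529,.262,.086/' th.py
python3 - <<'E'
from th import *
s=read_state();im=camera("wrist")
p,R=now();print(p,s["joint_positions"])
r=row(p,R,gm+Z*.003,H,1);print(r)
cv2.imwrite("pics/w9.png",im[:,:,::-1])
E
```

```text
[0.532 0.253 0.129] [ 0.206  0.517 -0.94   1.662  0.453  1.195  0.521]
[-0.021  0.009  0.008  1.602  0.35  -0.217]
```

View pics/w9.png

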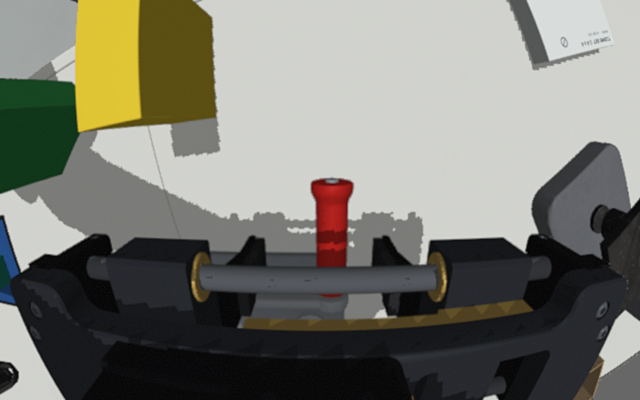

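The handle sits slightly right of the jaws' middle (332 against 319), which agrees with the 9 mm computed. I correct it, go down and close.

Call:
arm_command:
  targets: [-0.01,0,0,0.2,0.2,-0.1,0.7,-0.01,0.01,0,0.4,0.15,-0.1,0.7,0,0,0,0.5,0.02,-0.03,0.7,0,0,0,0.5,0,0,0.7,0,0,0,0,0,0,0.7]

```text
time: 14.68
ee_pos: [0.5305, 0.2644, 0.0895]
eef_rot: [0.066, 0.703, -0.069, 0.705]
ft_force: [-0.0, -0.3, -0.2]
width: 0.0613
```

Run:
```python
from th import *
p,R=now();print(p)
r=row(p,R,gm+Z*.003,H,1);print(r)
```

```text
[0.53  0.264 0.09 ]
[-0.001  0.005  0.003  0.021 -0.105 -0.04 ]
```

Call:
arm_command:
  targets: [0,0,0,0.02,-0.1,-0.04,0.7,0,0,0,0,0,0,0,0,0,0,0,0,0,0,0,0,0,0,0,0,0,0,0,0,0,0,0,0,0,0,0,0,0,0,0,0,0,0,0,0,0,0,0,0,0,0,0,0,0]
  newtons: 20

```text
time: 15.35
ee_pos: [0.5294, 0.2622, 0.0898]
eef_rot: [0.067, 0.702, -0.068, 0.706]
ft_force: [0.5, -0.0, -0.2]
width: 0.0221
```

Run:
```python
from th import *
p,R=now();s=read_state();print(p,s["width"],s["ft_force"],s["joint_positions"])
print(row(p,R,gm+Z*.003,H,1))
```

```text
[0.529 0.262 0.09 ] 0.022083442962825328 [ 0.48  -0.035 -0.155] [ 0.173  0.565 -0.918  1.69   0.494  1.133  0.494]
[-0.001  0.006  0.003  0.033 -0.01  -0.015]
```

```bash
cat > sw.py <<'E'
from th import *
import sys
C=np.array([.5294,.2622,.0898])-.09*ys
p,R=now();s=read_state()
d=p-C;y=d@ys;z=d[2];th=np.arctan2(z,y)
print("p",p,"theta",np.rad2deg(th),"r",np.hypot(y,z),"x",d@xs,"F stand",s["ft_force"]@np.c_[xs,ys,Z],"w",s["width"],"rot err",Rot.from_matrix(R.T@H).as_rotvec(),"t",s["time"])
print(s["joint_positions"])
D=float(sys.argv[1]);N=int(sys.argv[2]);pr=p
for k in range(1,N+1):
    t=th+np.deg2rad(D)*k
    P=C+.09*(np.cos(t)*ys+np.sin(t)*Z); print(round(np.rad2deg(t)),np.round(R.T@(P-pr)/.025,2)); pr=P
E
python3 sw.py 6 12
```

```text
p [0.529 0.262 0.09 ] theta 0.02337133117068734 r 0.08998195167252446 x 2.4448618360369684e-05 F stand [ 0.478  0.056 -0.155] w 0.022083442962825328 rot err [-0.001  0.005  0.002] t 15.35
[ 0.173  0.565 -0.918  1.69   0.494  1.133  0.494]
6 [-0.38 -0.02  0.  ]
12 [-0.37 -0.06  0.  ]
18 [-0.36 -0.1   0.  ]
24 [-0.35 -0.14  0.  ]
30 [-0.34 -0.17  0.  ]
36 [-0.32 -0.21  0.  ]
42 [-0.29 -0.24  0.  ]
48 [-0.27 -0.27  0.  ]
54 [-0.24 -0.29  0.  ]
60 [-0.2  -0.32  0.  ]
66 [-0.17 -0.34  0.  ]
72 [-0.13 -0.35  0.  ]
```

Call:
arm_command:
  targets: [0,0,0,-0.38,-0.02,0,0,0,0,0,-0.37,-0.06,0,0,0,0,0,-0.36,-0.1,0,0,0,0,0,-0.35,-0.14,0,0]
  newtons: 30

```text
time: 15.68
ee_pos: [0.5274, 0.2536, 0.1279]
eef_rot: [0.066, 0.703, -0.068, 0.705]
ft_force: [2.2, -0.5, -3.9]
width: 0.0191
```

```bash
python3 sw.py 6 6
```

```text
p [0.527 0.254 0.128] theta 25.124489065638496 r 0.08971478913311795 x -0.0003033462247364425 F stand [ 2.242 -0.104 -3.882] w 0.019052347323310653 rot err [-0.     0.004  0.003] t 15.6833
[ 0.213  0.512 -0.949  1.671  0.448  1.191  0.535]
31 [-0.34 -0.17  0.01]
37 [-0.31 -0.21  0.  ]
43 [-0.29 -0.24  0.  ]
49 [-0.26 -0.27  0.  ]
55 [-0.23 -0.3   0.  ]
61 [-0.2  -0.32  0.  ]
```

Call:
arm_command:
  targets: [0,0,0,-0.34,-0.17,0,0,0,0,0,-0.31,-0.21,0,0,0,0,0,-0.29,-0.24,0,0,0,0,0,-0.26,-0.27,0,0,0,0,0,-0.23,-0.3,0,0,0,0,0,-0.2,-0.32,0,0]

```text
time: 16.18
ee_pos: [0.5189, 0.2111, 0.173]
eef_rot: [0.065, 0.703, -0.07, 0.705]
ft_force: [3.7, -2.2, -11.6]
width: 0.019
```

```bash
python3 sw.py 6 6
python3 - <<'E'
from h import *
cv2.imwrite("pics/s10.png",cv2.resize(camera("side")[150:310,200:400,::-1],None,fx=3.7,fy=3.7))
E
```

```text
p [0.519 0.211 0.173] theta 65.53103051676977 r 0.09142956179983146 x -0.0006180651488904999 F stand [  4.022  -1.461 -11.565] w 0.01897372443258056 rot err [-0.001  0.003  0.006] t 16.1833
[ 0.337  0.411 -0.992  1.688  0.368  1.244  0.64 ]
72 [-0.08 -0.37  0.03]
78 [-0.1  -0.36  0.  ]
84 [-0.06 -0.37  0.  ]
90 [-0.02 -0.38  0.  ]
96 [ 0.02 -0.38  0.  ]
102 [ 0.06 -0.37  0.  ]
```

View pics/s10.png

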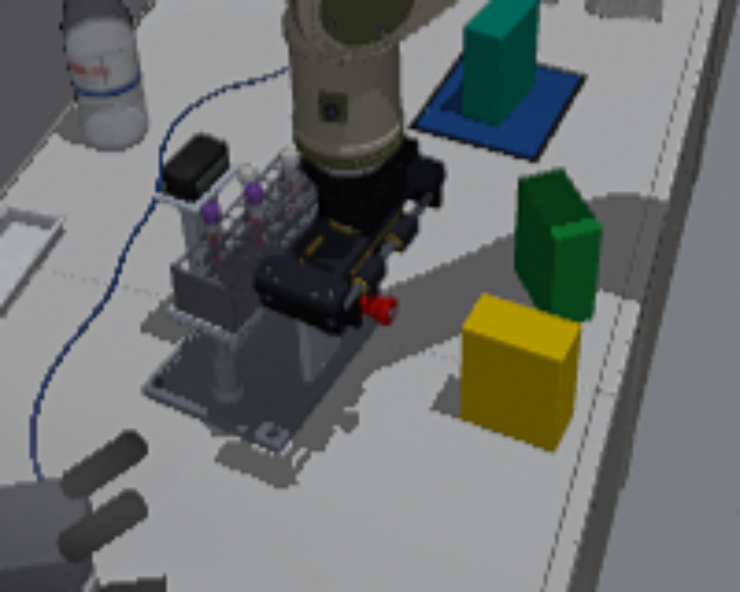

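Call:
arm_command:
  targets: [0,0,0,-0.07,-0.37,0.02,0,0,0,0,-0.08,-0.37,0,0,0,0,0,-0.05,-0.38,0,0,0,0,0,-0.01,-0.38,0,0]

```text
time: 16.57
ee_pos: [0.5117, 0.1755, 0.1815]
eef_rot: [0.067, 0.702, -0.067, 0.706]
ft_force: [3.0, 2.8, -7.5]
width: 0.0189
```

```bash
python3 sw.py 6 6
```

```text
p [0.512 0.175 0.182] theta 89.07399871013425 r 0.09175532085396428 x -0.0009843350003025343 F stand [ 2.449  3.322 -7.522] w 0.01888768789540845 rot err [ 0.001  0.006 -0.001] t 16.5667
[ 0.44   0.35  -1.013  1.731  0.317  1.231  0.73 ]
95 [ 0.08 -0.38  0.04]
101 [ 0.05 -0.37 -0.  ]
107 [ 0.09 -0.37 -0.  ]
113 [ 0.13 -0.35 -0.  ]
119 [ 0.17 -0.34 -0.  ]
125 [ 0.2  -0.32 -0.  ]
```

Call:
arm_command:
  targets: [0,0,0,0.06,-0.38,0.04,0,0,0,0,0.06,-0.37,0,0,0,0,0,0.1,-0.37,0,0,0,0,0,0.14,-0.35,0,0,0,0,0,0.17,-0.34,0,0]

```text
time: 16.98
ee_pos: [0.5031, 0.1328, 0.1713]
eef_rot: [0.068, 0.701, -0.062, 0.707]
ft_force: [-3.5, 2.7, 4.9]
width: 0.019
```

```bash
python3 sw.py 6 6
```

```text
p [0.503 0.133 0.171] theta 117.276348718491 r 0.09165723215064242 x -0.0013895459265421076 F stand [-3.909  2.025  4.887] w 0.019006299852409418 rot err [ 0.006  0.008 -0.008] t 16.9833
[ 0.549  0.301 -1.02   1.798  0.274  1.184  0.834]
123 [ 0.25 -0.3   0.05]
129 [ 0.22 -0.31 -0.  ]
135 [ 0.25 -0.28 -0.  ]
141 [ 0.28 -0.25 -0.  ]
147 [ 0.3  -0.22 -0.  ]
153 [ 0.33 -0.19 -0.  ]
```

Call:
arm_command:
  targets: [0,0.01,0,0.22,-0.31,0.03,0,0,0,-0.01,0.23,-0.31,0,0,0,0,0,0.26,-0.28,0,0,0,0,0,0.28,-0.25,0,0]

```text
time: 17.32
ee_pos: [0.4971, 0.1024, 0.146]
eef_rot: [0.065, 0.704, -0.065, 0.704]
ft_force: [1.6, 6.1, -1.0]
width: 0.019
```

```bash
python3 sw.py 6 6
```

```text
p [0.497 0.102 0.146] theta 142.42493776942638 r 0.0921827439132066 x -0.001519607338540176 F stand [ 0.431  6.319 -1.01 ] w 0.01904401265058309 rot err [ 0.007 -0.001 -0.   ] t 17.3167
[ 0.593  0.305 -1.004  1.849  0.282  1.141  0.878]
148 [ 0.36 -0.15  0.06]
154 [ 0.33 -0.18 -0.  ]
160 [ 0.35 -0.14 -0.  ]
166 [ 0.36 -0.11 -0.  ]
172 [ 0.37 -0.07 -0.  ]
178 [ 0.38 -0.03  0.  ]
```

Call:
arm_command:
  targets: [0,0,0,0.34,-0.15,0.03,0,0,0,0,0.34,-0.17,0,0,0,0,0,0.35,-0.14,0,0,0,0,0,0.36,-0.1,0,0,0,0,0,0.37,-0.06,0,0]

```text
time: 17.73
ee_pos: [0.4935, 0.0846, 0.099]
eef_rot: [0.065, 0.704, -0.064, 0.704]
ft_force: [-0.5, 5.2, 4.1]
width: 0.0191
```

```bash
python3 sw.py 2 5;  python3 - <<'E'
from h import *
cv2.imwrite("pics/s11.png",cv2.resize(camera("side")[150:310,200:400,::-1],None,fx=3.7,fy=3.7))
E
```

```text
p [0.493 0.085 0.099] theta 174.21197306549496 r 0.0916478764491907 x -0.0016849611853560868 F stand [-1.458  5.045  4.09 ] w 0.019064860681851873 rot err [ 0.006 -0.001 -0.001] t 17.7333
[ 0.594  0.353 -0.97   1.91   0.334  1.051  0.87 ]
176 [0.13 0.05 0.07]
178 [ 0.13 -0.01  0.  ]
180 [ 0.13 -0.    0.  ]
182 [0.13 0.   0.  ]
184 [0.13 0.01 0.  ]
```

View pics/s11.png

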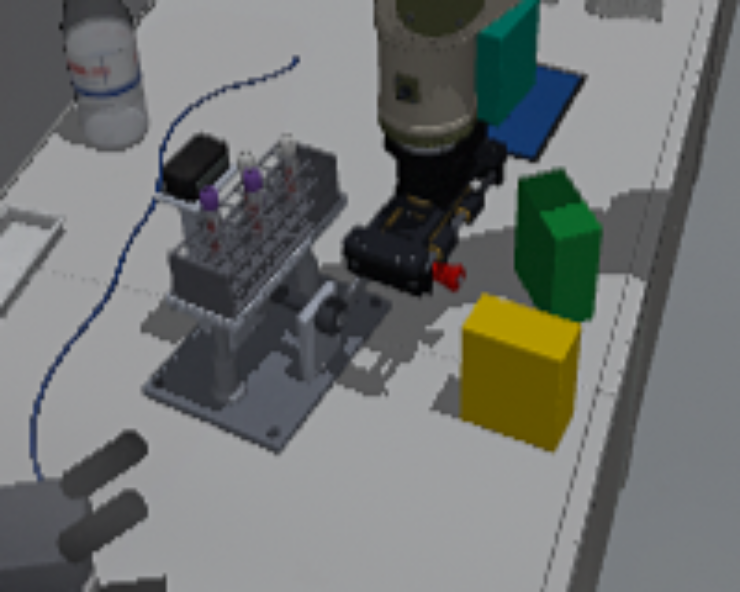

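Call:
arm_command:
  targets: [0,0,0,0.15,0.02,0.02,0,0,0,0,0.15,0.01,0.02,0,0,0,0,0.1,0,0,0,0,0,0,0.02,0,0,0,0,0,0,0.02,0,0,0,0,0,0,0.02,0,0,0,0,0,0,0.02,0,0,0]

```text
time: 18.37
ee_pos: [0.4936, 0.0847, 0.0831]
eef_rot: [0.065, 0.705, -0.064, 0.703]
ft_force: [-1.9, 2.9, 3.5]
width: 0.0192
```

```bash
python3 sw.py 2 2;  python3 - <<'E'
from h import *
im=camera("wrist");cv2.imwrite("pics/w12.png",im[:,:,::-1])
cv2.imwrite("pics/s12.png",cv2.resize(camera("side")[150:310,200:400,::-1],None,fx=3.7,fy=3.7))
E
python3 sw.py 2 1
```

```text
p [0.494 0.085 0.083] theta -175.80223612630772 r 0.0913622268336734 x -0.0016184292401330638 F stand [-2.393  2.541  3.49 ] w 0.01919260829314469 rot err [ 0.007 -0.003 -0.002] t 18.3667
[ 0.578  0.379 -0.956  1.922  0.358  1.025  0.852]
-174 [0.12 0.07 0.07]
-172 [0.12 0.02 0.  ]
p [0.494 0.085 0.083] theta -175.78392327802558 r 0.09132717490572574 x -0.0016534359306155655 F stand [-2.569  3.028  2.388] w 0.01928702879857833 rot err [ 0.007 -0.003 -0.002] t 18.4667
[ 0.578  0.379 -0.956  1.922  0.358  1.025  0.852]
-174 [0.12 0.06 0.07]
```

View pics/w12.png

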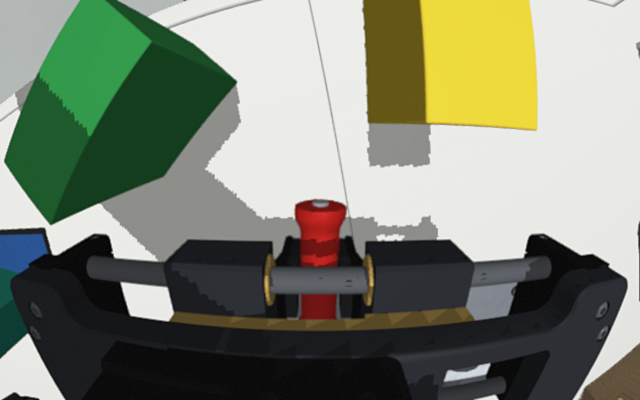

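View pics/s12.png

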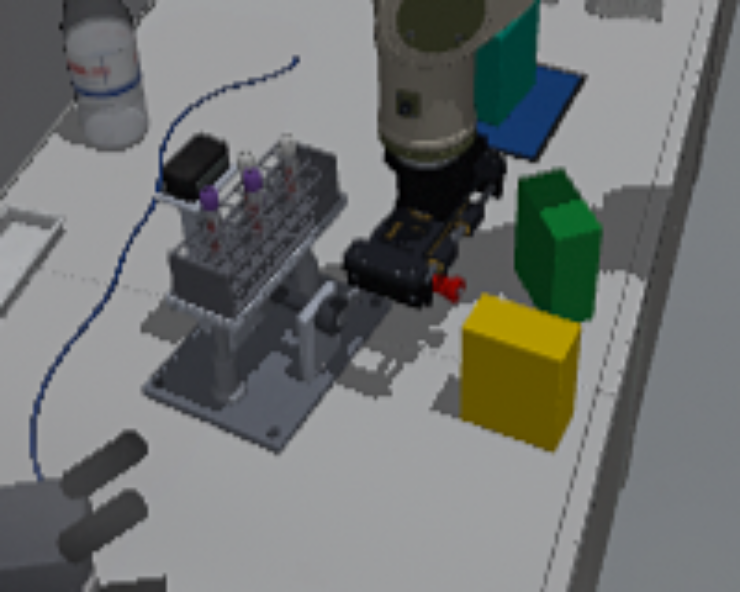

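Run:
```python
from th import *
im=cv2.imread("pics/s12.png");cv2.imwrite("pics/s12c.png",cv2.resize(im[220:340,380:520],None,fx=4,fy=4))
im=cv2.imread("pics/w12.png");cv2.imwrite("pics/w12c.png",cv2.resize(im[180:340,240:400],None,fx=4,fy=4))
a=cv2.imread("pics/side0.png")[150:310,200:400];cv2.imwrite("pics/s0c.png",cv2.resize(a,None,fx=3.7,fy=3.7))
```

```text
(no output)
```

View pics/s12c.png

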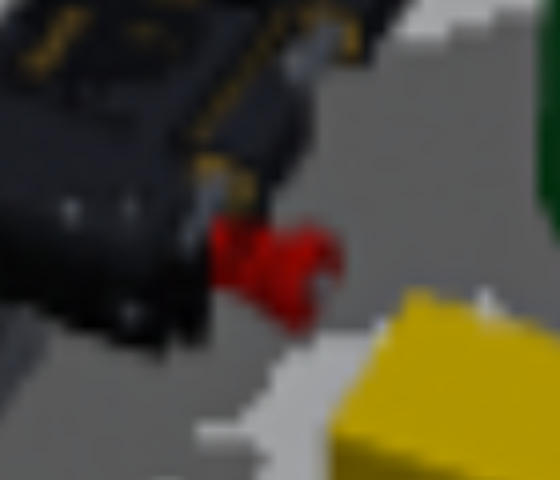

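View pics/w12c.png

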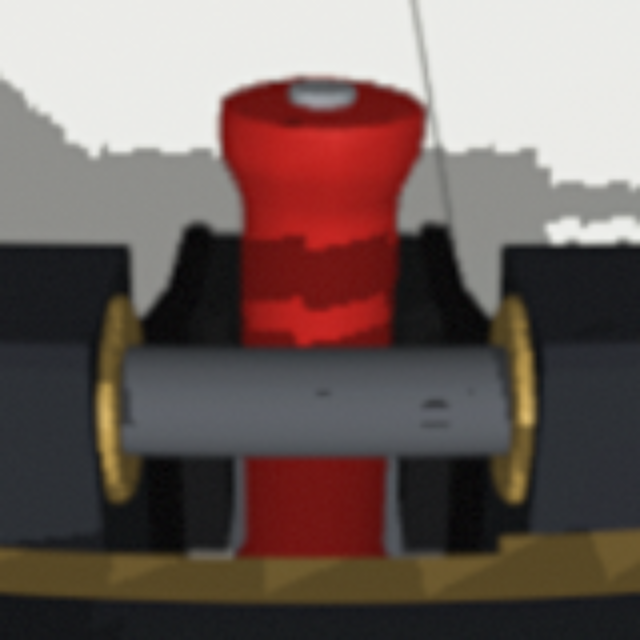

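Run:
```python
from th import *
s=read_state()
t,e=tri(wray((320.4,203.4),s["ee_pos"],s["eef_rot"]),ray("side",(324.3,227.8)))
print(t,e)
tip0=np.array([.497,.2675,.0865]); 
cam=tip0-.09*ys; d=t-cam; print(d@xs,d@ys,d[2],np.rad2deg(np.arctan2(d[2],d@ys))%360)
# rack height: code-free check: front upper stage edge in side before/after
```

```text
[0.457 0.093 0.083] [np.float64(0.0013144400288846525), np.float64(0.0013144400288846016)]
-0.005806641332170376 -0.08885770295680752 -0.003845131802944282 182.47780954923897
```

Call:
arm_command:
  targets: [0,0,0,-0.1,0,0,0,0,0,0,0,0,0,0,0,0,0,0,0,0,0,0,0,0,0,0,0,0,0,0,0,0,0,0,0]

```text
time: 18.88
ee_pos: [0.4935, 0.0845, 0.0861]
eef_rot: [0.065, 0.705, -0.064, 0.703]
ft_force: [-2.8, 3.4, 2.5]
width: 0.0193
```

```bash
python3 sw.py 2 1;  python3 - <<'E'
from h import *
a=camera("side");cv2.imwrite("pics/s13.png",a[:,:,::-1]);c=camera("scene");cv2.imwrite("pics/c13.png",c[:,:,::-1])
o=cv2.imread("pics/side0.png");n=a[:,:,::-1]
cv2.imwrite("pics/cmp.png",cv2.hconcat([cv2.resize(x[175:275,230:330],None,fx=3.9,fy=3.9,interpolation=2) for x in (o,n)]))
E
python3 sw.py 2 1
```

```text
p [0.493 0.085 0.086] theta -177.70483639353327 r 0.09135395938536475 x -0.0016826418043878882 F stand [-3.386  2.842  2.488] w 0.019285710456960117 rot err [ 0.007 -0.003 -0.001] t 18.8833
[ 0.581  0.374 -0.959  1.92   0.353  1.03   0.856]
-176 [0.12 0.06 0.07]
p [0.493 0.085 0.086] theta -177.6928930297518 r 0.09135999640001023 x -0.0016754088673924007 F stand [-2.512  1.612  4.219] w 0.019348944562949336 rot err [ 0.007 -0.003 -0.001] t 18.9833
[ 0.581  0.374 -0.959  1.92   0.353  1.03   0.856]
-176 [0.12 0.06 0.07]
```

View pics/cmp.png

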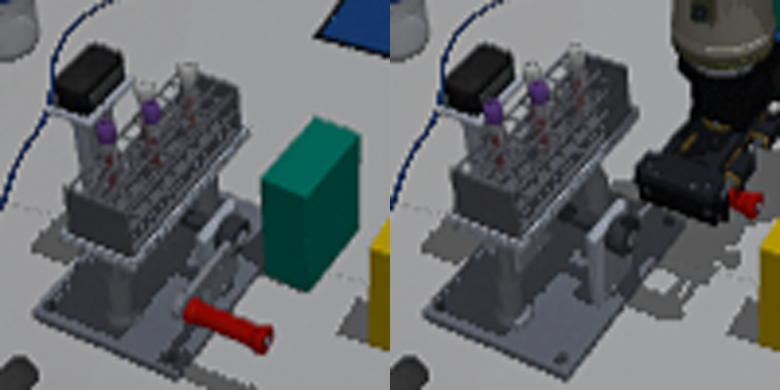

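View pics/c13.png

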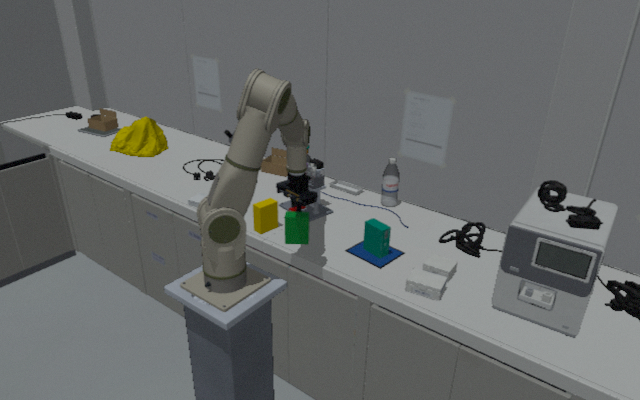

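Run:
```python
from th import *
o=cv2.cvtColor(cv2.imread("pics/side0.png"),6);n=cv2.cvtColor(cv2.imread("pics/s13.png"),6)
for (u0,u1,v0,v1) in [(250,292,190,240),(247,275,215,240),(270,292,192,212)]:
    r=cv2.matchTemplate(cv2.resize(n[v0-15:v1+15,u0-15:u1+15],None,fx=8,fy=8,interpolation=2),cv2.resize(o[v0:v1,u0:u1],None,fx=8,fy=8,interpolation=2),5)
    _,m,_,l=cv2.minMaxLoc(r);print(m,l[0]/8-15,l[1]/8-15)
O=cam+.104*xs
for c in ([0,0,.15],[-.03,.09,.12],[-.03,-.09,.16]):
    X=np.array([O[0],O[1],0])+c[0]*xs+c[1]*ys+c[2]*Z; print(proj("side",X),proj("side",X+.022*Z)-proj("side",X))
s=read_state();print(s["joint_vel"],s["time"])
```

```text
0.7215678095817566 -0.375 -4.625
0.9088793992996216 -0.75 -4.75
0.9470725655555725 -0.375 -5.0
[274.25  216.558] [-0.477 -4.825]
[268.022 243.397] [-0.569 -4.712]
[295.232 201.254] [-0.235 -4.831]
[ 0.     0.002  0.001 -0.001  0.    -0.002 -0.   ] 18.9833
```

The rack's measured image shift (4.6 to 5.0 px) matches the 4.8 px expected for a 22 mm lift. The lever is about 2 degrees past level and steady, and the carton stands on the mat at (376,238) in the scene view. I hand in the job.

```bash
python3 -c "
from bench import *
print(close_job()); s=read_state(); print(s['time'],s['ee_pos'],s['ft_force'],s['width'])"
```

```text
the job is handed in; nothing more can be done
None
the job is handed in; nothing more can be done
```

I moved the teal carton onto the blue mat and let go of it. I then swung the lever over to the right by its red handle and handed the job in still holding it, at about 19 s on the robot's clock. No verdict is reported, so the results below are from my own last checks.

- **Carton:** it stands upright on the mat. By tool pose at release, its centre was about 2 mm from the mat's centre. The last scene picture still shows it standing there.
- **Lever:** the tool pose put it about 2° past level to the right, steady, with a 30 N grip set and 19 mm between the fingers.
- **Rack:** it is raised and looks level on its stage. Its image shift was 4.6 to 5.0 px, against about 4.8 px for the full 22 mm lift.
- **Other boxes:** the white boxes showed no visible movement in the pictures; I did not measure it.

**Disagreements:**
- The lever first went about 4° past level by tool pose, or 2.5° by triangulating the handle. I backed it off by 3 mm.
- The tool's circle measured about 1.4 mm larger than the 90 mm given. It caused pulls of up to about 12 N during the swing.

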